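# Creep the bench power supply back onto its two stops

### The job

First set the sanding block that lies between the bench power supply and its two stops aside, flat on the bench and out of the way, before shifting the supply. Then creep the heavy supply back, a corner at a time, until its back rests against the rubber buffers of both stops and stays lightly pressed on both: push gently on the plain end strips of its front and never on the controls in the middle, and never let it slew more than about 20 degrees from square. Leave the roll of tape and the nail tin where they are.

Things in the scene. Friction and masses are not known exactly. Their poses are not given: they have to be found in the camera images.
- supply: Grey bench power supply on 4 feet: 190 wide (own y) x 100 deep (own x) x 70 mm high, 1.1 to 1.7 kg, too wide to grasp. Origin: centre of underside. Front (own -x, 50 mm from origin) faces roughly world +y; back (own +x) faces the stops. A push on one front strip (3 to 20 N; least if the finger drags slightly up, not down) turns it about a point near its other end, some 150 to 200 mm away.
- controls: Controls in the middle of the supply's front (fixed to it; same origin and axes as supply): black fascia, meter window, knobs, terminals and switch, covering 94 mm of the width (own y -47 to +47), from 9 to 67 mm high, standing out up to 23 mm from the front. Must not be touched.
- strip_near (a point): Middle of the plain front strip at the end of the supply nearer the robot (on the front face, own y -71 mm, 35 mm high). The bare strip is 48 mm wide (own y -95 to -47 mm) and the full height. Axes as supply.
- strip_far (a point): The same on the end farther from the robot (own y +71 mm; bare from +47 to +95 mm).
- stop_near: Steel stop block bolted to the bench right of the supply, nearer the robot: 30 deep, 60 wide, 54 mm high. Origin: underside centre; own -x (world +y) points to the supply. A screw with a 22 mm round rubber buffer sticks out along -x, 38 mm up; buffer face 41 to 59 mm from origin, hand-set, not reported: feel or see it. The buffer springs in up to 8 mm at 0.7 N/mm, then is solid.
- stop_far: The other stop, alike, farther from the robot, about 124 mm from the first, with its own screw setting.
- block: Brown sanding block, 58 x 100 x 27 mm (own x, y, z), about 0.1 kg, lying flat between the supply and the stops, its long side roughly along world y. Origin: centre of its underside. Can be grasped across its 58 mm. Free bench for it: beyond the vice, around x 0.55, y 0.155.
- tape: Roll of masking tape lying flat, 105 mm across, 24 mm high; a bystander. Origin: centre of its underside.
- tin: Round metal nail tin, 69 mm across, 38 mm high; a bystander. Origin: centre of its underside.

How it is judged:
On the way, in this order (a step that is already met when the one before it is completed fails the run):
1. the sanding block lies flat and released, out of the path of the supply, which has not been shifted yet (under 30 mm) ((y of block in the frame of supply above 0.15 m or y of block in the frame of supply below -0.15 m or x of block in the frame of supply below -0.11 m or x of block in the frame of supply above 0.26 m) and height (world z) of block between -0.01 and 0.01 m and linear speed of block below 0.02 m/s and contact force between the fingers and block below 0.1 N and distance of supply from where it was at the start of the episode below 0.03 m), for 0.2 s.
2. the back of the supply presses on both buffers (contact force between supply and stop_near above 0.5 N and contact force between supply and stop_far above 0.5 N), for 0.2 s.
At the end, for the whole second after the job is handed in: The supply stands upright and still on the bench, its back resting against both buffers (at least 0.3 N on each stop), and the sanding block lies flat on the bench, at rest and not touching the supply (contact force between supply and stop_near above 0.3 N and contact force between supply and stop_far above 0.3 N and angle between supply's own z axis and vertical below 0.05 rad and linear speed of supply below 0.01 m/s and height (world z) of block between -0.01 and 0.01 m and linear speed of block below 0.02 m/s and angle between block's own z axis and vertical below 0.1 rad and contact force between block and supply below 0.1 N).
It fails at once if the controls are touched (over 1 N) (contact force between any of the fingers, the arm, block and controls above 1 N).
It fails at once if the supply slews more than 0.42 rad (24 degrees) from square with the stops (angle between the x axis of supply and the x axis of stop_near, either way round above 0.42 rad).
It fails at once if the supply is pushed roughly (over 45 N) or tipped by more than 0.15 rad (contact force between the fingers and supply above 45 N or angle between supply's own z axis and vertical above 0.15 rad).
It fails at once if the tape or the tin is moved by more than 20 mm (distance of any of tape, tin from where it was at the start of the episode above 0.02 m).
It also fails if it takes over 72 s, if anything falls off the work surface, if the arm or the gripper's body presses on something with over 40 N, if the wrist force passes 120 N, or if a joint passes its speed limit or range.

### The arm

A 6-joint arm with a two-finger parallel gripper is mounted at the origin on the work surface; the furniture and walls round the work are solid. World frame = base frame: x ahead of the robot, y to its left, z up, the work surface at z = 0. Lengths are in m, angles in rad, forces in N, time in s.
With the tool pointing down it reaches from about 0.25 to 0.725 m from the base axis. Payload 9.7 kg.
Tool frame: the origin (TCP) lies at the very end of the fingers, on their centre line; the grasp point (between the pads) lies 19 mm behind it; z points along the fingers, y is the direction in which the jaws open and shut (so a half turn about z gives the same grasp; the last joint's range is limited). The gripper opens to 85 mm and grips with 20 to 120 N. Pads are 22 mm wide; open, the fingers measure 114 mm over their backs; the gripper's body (76 mm by 85 mm) begins 54 mm behind the grasp point. The pads swing forward as they close: fully open they stand 13 mm farther back than shut.
Start: joints at [1.275, 0.087, 0.176, 1.66, 0, 1.571], TCP at [0.16, 0.526, 0.231] pointing down, gripper open.
Joint ranges: [-3.13, 3.13], [-0.85, 1.81], [-1.15, 1.24], [-2.2, 2.28], [-1.44, 1.52], [-3.14, 3.14]. Speed limits (rad/s): [2.22, 2.22, 2.57, 3.14, 3.14, 3.14].

### API

Orientations are given as a 3x3 rotation matrix whose columns are the frame's x, y, z axes.
In Python, from station import observe, get_image, camera_model, close_job, look_for, tip_of gives the robot as it stands.
- The arm moves only by the tool carry_out, never from a script. Its argument "series" is a list of rows, each an object of numbers: "tx", "ty", "tz": the shift along the tool's x, y, z in m; "yaw": the turn about the tool's z in rad. A call has 1 to 20 rows; each row is the pose to reach, as a shift and turn from the pose commanded when the call began, along the tool's axes at that moment; what a row does not reach only later rows make up. A row lasts 1/10 s, in which the tool goes at most 50 mm and 8.59 degrees, less where a joint would pass 70% of its speed; a pose out of reach is approached as far as the arm can. A call with a gripper value outside its range is refused whole. "hand" is the closure in counts, from 0 (fully open) to 255 (shut), set as the call begins (left out, the last holds). The fingers move at their own pace and stop on an object; "grip_force" is the grip in N (left out, the last holds). Time passes only in rows, so rows that repeat a pose let the fingers close. It gives the time, the measured TCP pose, the force and the opening at its end, in the units of the state.
- observe(): the state, without advancing time (a new reading comes with each control period).
- get_image(name): name is "scene" or "top" or "wrist"; returns the picture (384x512x3 uint8, red, green, blue); there is no depth.
- camera_model(name): a dict with "K" (3x3 intrinsics, pixels), "k1" (the pictures are not rectified: a ray, as slopes to the right and down, at radius r is drawn at 1 + k1 r^2 times it, then the intrinsics apply), "R" (3x3) and "t" (3): a world point X has camera coordinates R X + t; the wrist camera has in their place "tool_from_camera" (4x4, takes a point from camera to tool coordinates, whose origin is the TCP and whose axes are the flange's). Camera axes: x right, y down, z forward; pixel columns grow to the right and rows downward; lengths in m; the calibration is good to about 2 mm. A picture is of the moment at which its call begins: read the wrist's pose just before it. camera_model takes no time and is no camera call.
- close_job(): hands the job in, once; it reports no verdict.
Trained networks look in the newest picture that a camera, given by its name, has taken for a name from the list of things; names that differ only in an ending like _2 or _b are one class to them, and where a whole thing is asked for, a point or a joint stands for the part that bears it (a point fixed in the world has none). Each returns a list of dicts, best first, with "p" (0 to 1); they miss things now and then, are a little off and sometimes report something else, mostly with a low value. They report only what shows in the picture. A call takes as long as a camera call.
- look_for(camera, target): "bbox" ([left, top, right, bottom] as shares, 0 to 1, of the picture: columns of its width, rows of its height, round what is visible of it).
- tip_of(camera, target): "location" ([column, row] as shares, 0 to 1, of the picture: columns of its width, rows of its height: a listed point, or the origin of a listed thing).
The state is a dict: "clock": time; "qpos": joint angles; "joint_vel": joint speeds; "joint_efforts": joint torques, N m; "eef_pos": TCP position; "tcp_rot": TCP orientation; "force": force on the tool from outside, world axes, zero at the start; "ft_torque": the same for the moment, N m; "finger_gap": finger opening in m.
Only numpy, scipy, OpenCV 4.12 (cv2) and the standard library are available. Lean on these libraries where they do the work, as an engineer would, in place of code of your own. Each camera call takes 0.05 s, during which the arm holds its last target.

## Working session

There is one attempt and no reset: what is moved stays moved. The work goes in short steps, Python scripts to look and compute and a tool call to move; the robot and the scene stay as the last step left them, time stands still between calls to the robot, and variables do not carry over. Pictures are saved under pics/ and viewed, and the job is handed in when it is done.

Besides the shell and the picture viewer there is one more tool, called in YAML: its name, and indented under it one key for each argument. carry_out: Moves the arm, as the interface text tells. Its arguments: {"type":"object","properties":{"series":{"type":"array","items":{"type":"object","properties":{"tx":{"type":"number"},"ty":{"type":"number"},"tz":{"type":"number"},"yaw":{"type":"number"}}}},"hand":{"type":"number"},"grip_force":{"type":"number"}},"required":["series"]}

```bash
mkdir -p pics; ls
cat > h.py <<'E'
import numpy as np, cv2
from station import *
def save(name,fn):
    im=get_image(name); cv2.imwrite('pics/'+fn,im[:,:,::-1]); return im
E
python3 - <<'E'
from h import *
o=observe(); print(o['clock'],o['qpos'],o['eef_pos'],o['tcp_rot'],o['finger_gap'])
for c in ['scene','top']:
    save(c,c+'0.png'); m=camera_model(c); print(c,m)
    for t in ['supply','controls','strip_near','strip_far','stop_near','block','tape','tin']:
        print(t,[(round(d['p'],2),np.round(np.array(d['location'])*[512,384],1)) for d in tip_of(c,t)[:2]])
print(camera_model('wrist')); print(observe()['clock'])
E
```

```text
pics
0.0 [ 1.27497470e+00  8.74834415e-02  1.75134567e-01  1.65979559e+00
 -9.04281827e-06  1.57081754e+00] [0.16027593 0.52589307 0.23057044] [[-9.56556760e-01  2.91545910e-01 -3.84365976e-04]
 [ 2.91546164e-01  9.56555887e-01 -1.29221139e-03]
 [-9.07140930e-06 -1.34813397e-03 -9.99999091e-01]] 0.08525876891728527
scene {'K': array([[422.81755605,   0.        , 261.84595576],
       [  0.        , 422.81755605, 184.33280126],
       [  0.        ,   0.        ,   1.        ]]), 'k1': 0.02609528102308322, 'R': array([[ 0.76448913, -0.64432067, -0.0201802 ],
       [-0.2982804 , -0.32581212, -0.89714841],
       [ 0.57147631,  0.69187957, -0.44126805]]), 't': array([-0.35488956,  0.20554605,  0.88292396])}
supply [(0.79, array([289.3, 212.4]))]
controls []
strip_near [(0.91, array([257.2, 199.6]))]
strip_far [(0.88, array([303.4, 186.4]))]
stop_near [(0.62, array([345.3, 261.8]))]
block [(0.73, array([328.6, 231. ]))]
tape [(0.54, array([219.3, 168.5]))]
tin [(0.9, array([301.5, 284.2]))]
top {'K': array([[378.89054954,   0.        , 259.03993624],
       [  0.        , 378.89054954, 
[... 414 characters left out ...]
ray([264.1, 156.7]))]
stop_near [(0.48, array([351.8, 197.6]))]
block [(0.81, array([315.1, 175.9]))]
tape [(0.9, array([167.9, 174.7]))]
tin []
{'K': array([[274.99776945,   0.        , 255.19235327],
       [  0.        , 274.99776945, 190.17282963],
       [  0.        ,   0.        ,   1.        ]]), 'k1': -0.046335978401501374, 'tool_from_camera': array([[ 4.20712017e-05, -9.49501638e-01, -3.13762072e-01,
         8.07602260e-02],
       [ 9.99999984e-01,  9.41544430e-05, -1.50842314e-04,
         8.50378032e-04],
       [ 1.72767117e-04, -3.13762060e-01,  9.49501627e-01,
        -1.43104665e-01],
       [ 0.00000000e+00,  0.00000000e+00,  0.00000000e+00,
         1.00000000e+00]])}
0.9
```

View pics/scene0.png

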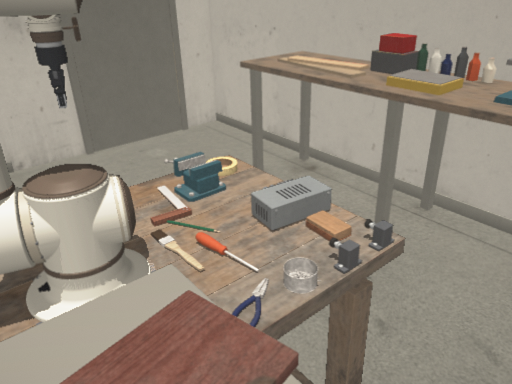

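View pics/top0.png

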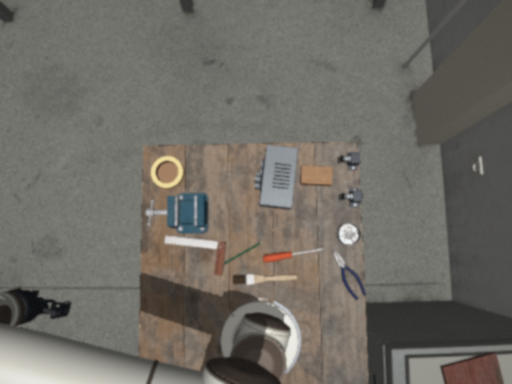

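```bash
cat >> h.py <<'E'
def ray(cam,px,R=None,t=None):
    m=camera_model(cam);K=m['K'];k1=m['k1']
    d=np.array([(px[0]-K[0,2])/K[0,0],(px[1]-K[1,2])/K[1,1]])
    u=d.copy()
    for _ in range(20): u=d/(1+k1*(u@u))
    v=np.array([u[0],u[1],1.])
    if cam=='wrist':
        o=observe();T=m['tool_from_camera'];Rt=np.array(o['tcp_rot'])
        return Rt@T[:3,3]+np.array(o['eef_pos']),Rt@T[:3,:3]@v
    return -m['R'].T@m['t'],m['R'].T@v
def at(cam,px,z):
    c,v=ray(cam,px); return c+v*(z-c[2])/v[2]
def proj(cam,X):
    m=camera_model(cam);K=m['K']
    if cam=='wrist':
        o=observe();T=m['tool_from_camera'];Rt=np.array(o['tcp_rot'])
        Y=T[:3,:3].T@(Rt.T@(np.array(X)-o['eef_pos'])-T[:3,3])
    else: Y=m['R']@np.array(X)+m['t']
    u=Y[:2]/Y[2]; u=u*(1+m['k1']*(u@u))
    return u*K[0,0]+K[:2,2]
E
python3 - <<'E'
from h import *
S=dict(supply=((289.3,212.4),(279.7,178.6),0),near=((257.2,199.6),(258.8,198.9),.035),far=((303.4,186.4),(264.1,156.7),.035),stop=((345.3,261.8),(351.8,197.6),0),block=((328.6,231),(315.1,175.9),0),tape=((219.3,168.5),(167.9,174.7),0),tin=((301.5,284.2),None,0))
for k,(a,b,z) in S.items():
    print(k,at('scene',a,z).round(4), at('top',b,z).round(4) if b else '')
E
```

```text
supply [ 0.5069 -0.0631  0.    ] [ 0.5062 -0.0768  0.    ]
near [ 0.4485 -0.0006  0.035 ] [ 0.4364 -0.0083  0.035 ]
far [ 0.5946 -0.0276  0.035 ] [ 0.5719 -0.0272  0.035 ]
stop [ 0.4491 -0.3024  0.    ] [ 0.4397 -0.3087  0.    ]
block [ 0.5157 -0.1943  0.    ] [ 0.5131 -0.1923  0.    ]
tape [0.5348 0.3019 0.    ] [0.5262 0.2906 0.    ]
tin [ 0.3239 -0.2923  0.    ]
```

Run:
```python
import cv2
im=cv2.imread('pics/top0.png')[135:255,225:385]
cv2.imwrite('pics/topz.png',cv2.resize(im,(800,600),interpolation=cv2.INTER_CUBIC))
im=cv2.imread('pics/scene0.png')[170:290,240:400]
cv2.imwrite('pics/scz.png',cv2.resize(im,(800,600),interpolation=cv2.INTER_CUBIC))
```

```text
(no output)
```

View pics/topz.png

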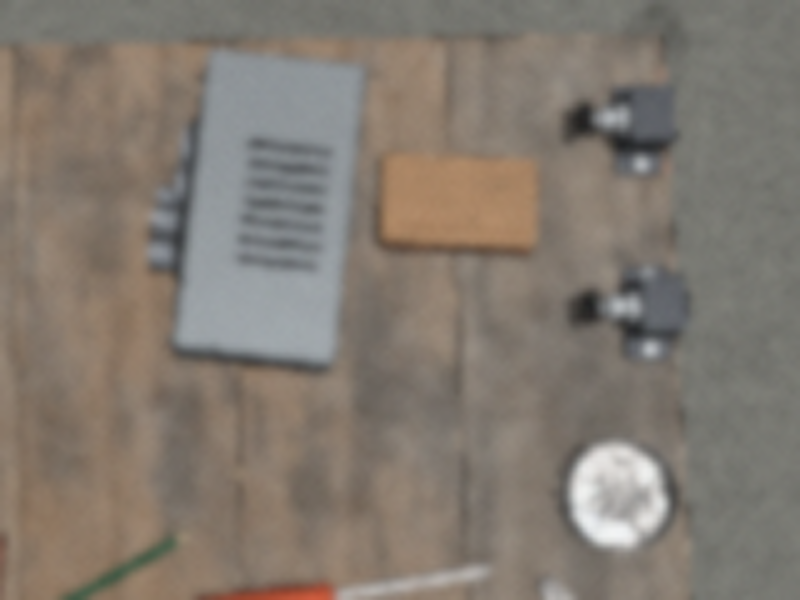

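View pics/scz.png

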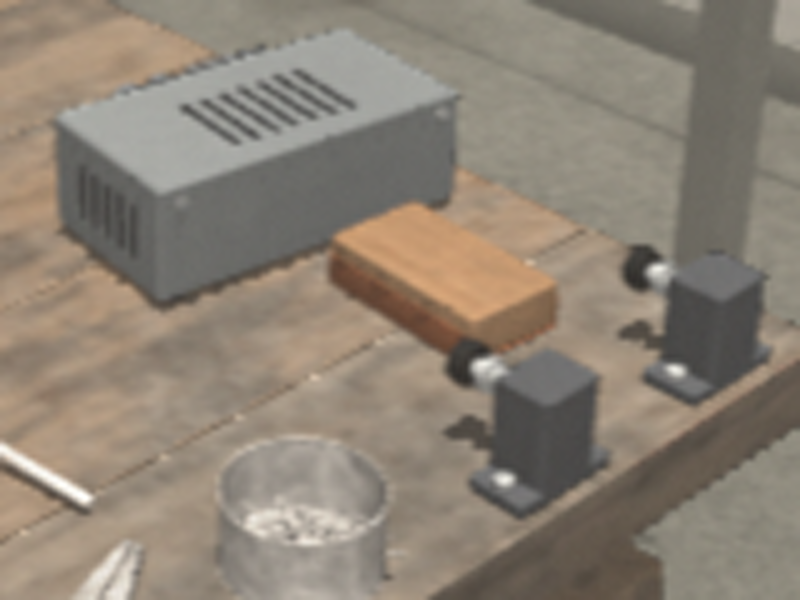

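Run:
```python
from h import *
def z(p): return (225+(p[0]+.5)/5-.5,135+(p[1]+.5)/5-.5)
def zs(p): return (240+(p[0]+.5)/5-.5,170+(p[1]+.5)/5-.5)
for n,h,ps in [('supply',.07,[(208,52),(362,67),(332,366),(174,349)]),('block',.027,[(382,155),(538,158),(536,250),(380,245)]),('buf far,near',.038,[(567,122),(572,307)]),('stoptop',.054,[(615,88),(672,88),(672,145),(627,268),(685,275),(680,333)])]:
    print(n); P=np.array([at('top',z(p),h)[:2] for p in ps]); print(P.round(4),P.mean(0).round(4))
print('scene')
for n,h,ps in [('supply',.07,[(55,120),(345,30),(458,97),(160,195)]),('block',.027,[(330,240),(415,205),(556,285),(470,322)]),('buf far near centre',.038,[(637,268),(462,362)]),('stoptop',.054,[(497,375),(545,350),(598,378),(545,405)])]:
    print(n); P=np.array([at('scene',zs(p),h)[:2] for p in ps]); print(P.round(4),P.mean(0).round(4))
```

```text
supply
[[ 0.6008 -0.0345]
 [ 0.5894 -0.13  ]
 [ 0.4032 -0.1063]
 [ 0.4152 -0.0105]] [ 0.5021 -0.0703]
block
[[ 0.5424 -0.1448]
 [ 0.5387 -0.2446]
 [ 0.4791 -0.2408]
 [ 0.4841 -0.1418]] [ 0.5111 -0.193 ]
buf far,near
[[ 0.5594 -0.2621]
 [ 0.4408 -0.26  ]] [ 0.5001 -0.261 ]
stoptop
[[ 0.5772 -0.2902]
 [ 0.5766 -0.3262]
 [ 0.54   -0.3242]
 [ 0.4625 -0.2921]
 [ 0.4575 -0.328 ]
 [ 0.4214 -0.323 ]] [ 0.5059 -0.314 ]
scene
supply
[[ 0.4158 -0.0151]
 [ 0.6022 -0.0391]
 [ 0.5862 -0.1356]
 [ 0.4043 -0.1094]] [ 0.5021 -0.0748]
block
[[ 0.4868 -0.1427]
 [ 0.5438 -0.1471]
 [ 0.5366 -0.2439]
 [ 0.4819 -0.2381]] [ 0.5123 -0.193 ]
buf far near centre
[[ 0.5623 -0.2703]
 [ 0.4415 -0.2681]] [ 0.5019 -0.2692]
stoptop
[[ 0.4266 -0.2996]
 [ 0.4564 -0.3009]
 [ 0.4564 -0.3291]
 [ 0.4246 -0.327 ]] [ 0.441  -0.3142]
```

```bash
cat >> h.py <<'E'
def plan(p,yang=None):
    "tool shift to world p; yang: desired world angle (rad) of tool y (mod pi)"
    o=observe();R=np.array(o['tcp_rot']);d=R.T@(np.array(p)-o['eef_pos'])
    print('t',round(o['clock'],2),'pos',np.round(o['eef_pos'],4),'F',np.round(o['force'],2),'gap',round(o['finger_gap'],4))
    print('shift',d.round(4))
    a=np.arctan2(R[1,1],R[0,1]); print('yang',round(a,4))
    if yang is not None:
        y=a-yang; y=(y+np.pi/2)%np.pi-np.pi/2; print('yaw',round(y,4),'q6',o['qpos'][5])
E
python3 -c "
from h import *
plan((.512,-.193,.15),-.04)"
```

```text
t 0.9 pos [0.1603 0.5261 0.2312] F [-0.31 -0.66  0.44] gap 0.0856
shift [-0.546  -0.5853  0.0813]
yang 1.275
yaw 1.315 q6 1.5707899751035947
```

carry_out:
  series:
    - {"tx": -0.546,"ty": -0.585,"tz": 0.081,"yaw": 1.315}
    - {"tx": -0.546,"ty": -0.585,"tz": 0.081,"yaw": 1.315}
    - {"tx": -0.546,"ty": -0.585,"tz": 0.081,"yaw": 1.315}
    - {"tx": -0.546,"ty": -0.585,"tz": 0.081,"yaw": 1.315}
    - {"tx": -0.546,"ty": -0.585,"tz": 0.081,"yaw": 1.315}
    - {"tx": -0.546,"ty": -0.585,"tz": 0.081,"yaw": 1.315}
    - {"tx": -0.546,"ty": -0.585,"tz": 0.081,"yaw": 1.315}
    - {"tx": -0.546,"ty": -0.585,"tz": 0.081,"yaw": 1.315}
    - {"tx": -0.546,"ty": -0.585,"tz": 0.081,"yaw": 1.315}
    - {"tx": -0.546,"ty": -0.585,"tz": 0.081,"yaw": 1.315}
    - {"tx": -0.546,"ty": -0.585,"tz": 0.081,"yaw": 1.315}
    - {"tx": -0.546,"ty": -0.585,"tz": 0.081,"yaw": 1.315}
    - {"tx": -0.546,"ty": -0.585,"tz": 0.081,"yaw": 1.315}
    - {"tx": -0.546,"ty": -0.585,"tz": 0.081,"yaw": 1.315}
    - {"tx": -0.546,"ty": -0.585,"tz": 0.081,"yaw": 1.315}
    - {"tx": -0.546,"ty": -0.585,"tz": 0.081,"yaw": 1.315}
    - {"tx": -0.546,"ty": -0.585,"tz": 0.081,"yaw": 1.315}
    - {"tx": -0.546,"ty": -0.585,"tz": 0.081,"yaw": 1.315}
    - {"tx": -0.546,"ty": -0.585,"tz": 0.081,"yaw": 1.315}
    - {"tx": -0.546,"ty": -0.585,"tz": 0.081,"yaw": 1.315}

```text
clock: 2.9
eef_pos: [0.5119, -0.1915, 0.151]
tcp_rot: [[0.039, 0.999, 0.001], [0.999, -0.039, -0.0], [-0.0, 0.001, -1.0]]
force: [0.2, 0.4, 0.2]
finger_gap: 0.0856
```

```bash
python3 -c "
from h import *
plan((.512,-.193,.005),-.04)
save('wrist','w1.png')"
```

```text
t 2.9 pos [ 0.5119 -0.1915  0.151 ] F [0.24 0.45 0.19] gap 0.0856
shift [-0.0015  0.      0.146 ]
yang -0.0386
yaw 0.0014 q6 1.2513963315139234
```

View pics/w1.png

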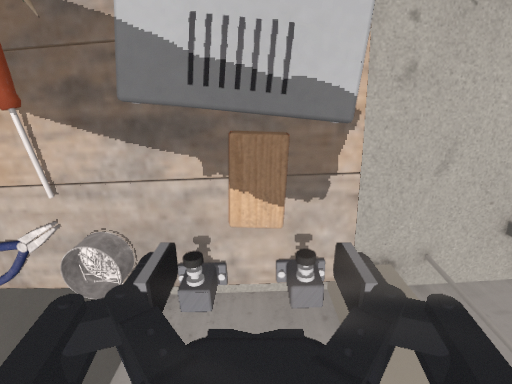

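Run:
```python
from h import *
im=cv2.imread('pics/w1.png')[90:330,90:410]; cv2.imwrite('pics/w1z.png',cv2.resize(im,(800,600),interpolation=cv2.INTER_CUBIC))
P=np.array([at('wrist',p,.027)[:2] for p in [(229,132),(288,132),(284,228),(230,228)]]); print(P.round(4),P.mean(0))
print(np.array([at('wrist',p,.07)[:2] for p in [(118,100),(352,121)]]).round(4))
```

```text
[[ 0.489  -0.1387]
 [ 0.5456 -0.1409]
 [ 0.5411 -0.2423]
 [ 0.4832 -0.2401]] [ 0.51474116 -0.19051214]
[[ 0.4075 -0.1054]
 [ 0.5919 -0.129 ]]
```

View pics/w1z.png

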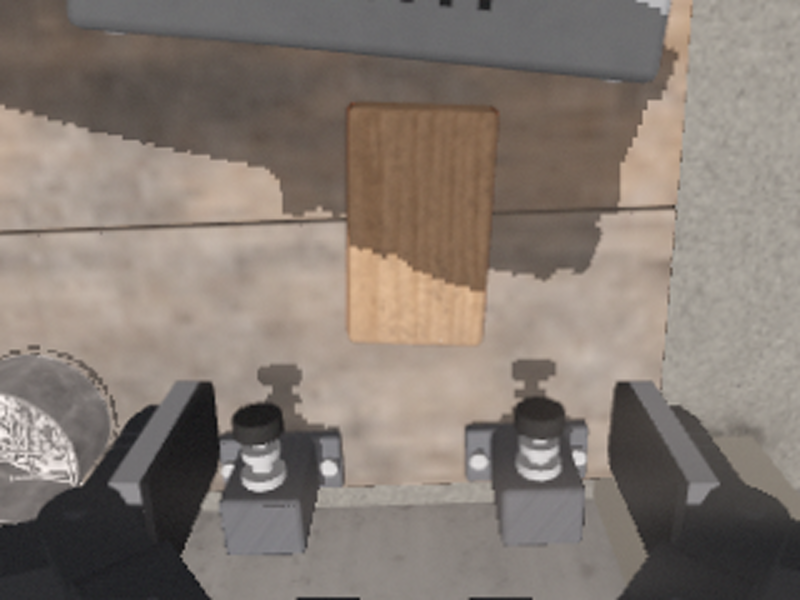

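Run:
```python
from h import *
def z(p): return (90+(p[0]+.5)/2.5-.5,90+(p[1]+.5)/2.5-.5)
for p in [(260,405),(540,400)]: print(at('wrist',z(p),.049).round(4))
```

```text
[ 0.447  -0.2547  0.049 ]
[ 0.561  -0.2567  0.049 ]
```

carry_out:
  series:
    - {"tx": 0,"ty": 0.001,"tz": 0.03}
    - {"tx": 0,"ty": 0.001,"tz": 0.06}
    - {"tx": 0,"ty": 0.001,"tz": 0.09}
    - {"tx": 0,"ty": 0.001,"tz": 0.115}
    - {"tx": 0,"ty": 0.001,"tz": 0.132}
    - {"tx": 0,"ty": 0.001,"tz": 0.142}
    - {"tx": 0,"ty": 0.001,"tz": 0.145}
    - {"tx": 0,"ty": 0.001,"tz": 0.145}
    - {"tx": 0,"ty": 0.001,"tz": 0.145}
  hand: 0

```text
$.series[0]: bad value
```

carry_out:
  series:
    - {"tx": 0}
    - {"tx": 0}
    - {"tx": 0}
    - {"tx": 0}
    - {"tx": 0}
    - {"tx": 0}
    - {"tx": 0}
    - {"tx": 0}
    - {"tx": 0}
    - {"tx": 0}
    - {"tx": 0}
    - {"tx": 0}
  hand: 255
  grip_force: 35

```text
$.series[0]: bad value
```

carry_out:
  series:
    - {"tx": 0.0,"ty": 0.001,"tz": 0.03,"yaw": 0.0}
    - {"tx": 0.0,"ty": 0.001,"tz": 0.06,"yaw": 0.0}
    - {"tx": 0.0,"ty": 0.001,"tz": 0.09,"yaw": 0.0}
    - {"tx": 0.0,"ty": 0.001,"tz": 0.115,"yaw": 0.0}
    - {"tx": 0.0,"ty": 0.001,"tz": 0.132,"yaw": 0.0}
    - {"tx": 0.0,"ty": 0.001,"tz": 0.142,"yaw": 0.0}
    - {"tx": 0.0,"ty": 0.001,"tz": 0.145,"yaw": 0.0}
    - {"tx": 0.0,"ty": 0.001,"tz": 0.145,"yaw": 0.0}
    - {"tx": 0.0,"ty": 0.001,"tz": 0.145,"yaw": 0.0}
  hand: 0

```text
clock: 3.85
eef_pos: [0.5137, -0.1928, 0.0065]
tcp_rot: [[0.04, 0.999, 0.002], [0.999, -0.04, -0.001], [-0.001, 0.002, -1.0]]
force: [0.3, -0.0, 0.8]
finger_gap: 0.0857
```

carry_out:
  series:
    - {"tx": 0.0,"ty": 0.0,"tz": 0.0,"yaw": 0.0}
    - {"tx": 0.0,"ty": 0.0,"tz": 0.0,"yaw": 0.0}
    - {"tx": 0.0,"ty": 0.0,"tz": 0.0,"yaw": 0.0}
    - {"tx": 0.0,"ty": 0.0,"tz": 0.0,"yaw": 0.0}
    - {"tx": 0.0,"ty": 0.0,"tz": 0.0,"yaw": 0.0}
    - {"tx": 0.0,"ty": 0.0,"tz": 0.0,"yaw": 0.0}
    - {"tx": 0.0,"ty": 0.0,"tz": 0.0,"yaw": 0.0}
    - {"tx": 0.0,"ty": 0.0,"tz": 0.0,"yaw": 0.0}
  hand: 255
  grip_force: 35

```text
clock: 4.65
eef_pos: [0.5136, -0.1929, 0.0062]
tcp_rot: [[0.04, 0.999, 0.001], [0.999, -0.04, -0.0], [-0.0, 0.001, -1.0]]
force: [-1.0, 0.7, 5.5]
finger_gap: 0.058
```

carry_out:
  series:
    - {"tx": 0.0,"ty": 0.0,"tz": -0.02,"yaw": 0.0}
    - {"tx": 0.0,"ty": 0.0,"tz": -0.06,"yaw": 0.0}
    - {"tx": 0.0,"ty": 0.0,"tz": -0.1,"yaw": 0.0}
    - {"tx": 0.0,"ty": 0.0,"tz": -0.135,"yaw": 0.0}
    - {"tx": 0.02,"ty": 0.0,"tz": -0.135,"yaw": 0.0}
    - {"tx": 0.06,"ty": 0.005,"tz": -0.135,"yaw": 0.0}
    - {"tx": 0.1,"ty": 0.008,"tz": -0.135,"yaw": 0.0}
    - {"tx": 0.14,"ty": 0.012,"tz": -0.135,"yaw": 0.0}
    - {"tx": 0.18,"ty": 0.015,"tz": -0.135,"yaw": 0.0}
    - {"tx": 0.22,"ty": 0.02,"tz": -0.135,"yaw": 0.0}
    - {"tx": 0.26,"ty": 0.023,"tz": -0.135,"yaw": 0.0}
    - {"tx": 0.3,"ty": 0.023,"tz": -0.135,"yaw": 0.0}
    - {"tx": 0.33,"ty": 0.023,"tz": -0.135,"yaw": 0.0}
    - {"tx": 0.35,"ty": 0.023,"tz": -0.135,"yaw": 0.0}
    - {"tx": 0.35,"ty": 0.023,"tz": -0.135,"yaw": 0.0}
    - {"tx": 0.35,"ty": 0.023,"tz": -0.135,"yaw": 0.0}

```text
clock: 6.25
eef_pos: [0.5499, 0.1562, 0.14]
tcp_rot: [[0.039, 0.999, -0.0], [0.999, -0.039, -0.0], [-0.0, -0.0, -1.0]]
force: [0.7, -0.2, -0.1]
finger_gap: 0.0581
```

```bash
python3 -c "
from h import *
plan((.55,.158,.006),-.04)
save('wrist','w2.png');save('top','t2.png')"
```

```text
t 6.25 pos [0.5499 0.1562 0.14  ] F [ 0.72 -0.21 -0.11] gap 0.0581
shift [1.80e-03 1.00e-04 1.34e-01]
yang -0.0391
yaw 0.0009 q6 1.886759961783197
```

View pics/w2.png

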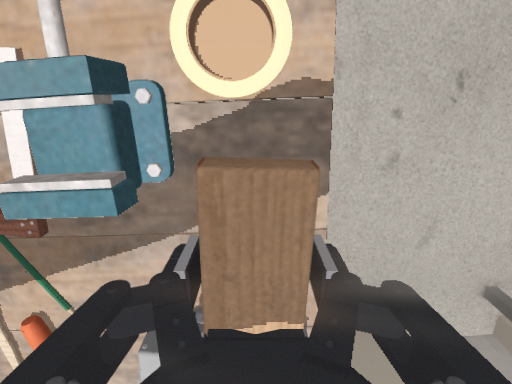

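View pics/t2.png

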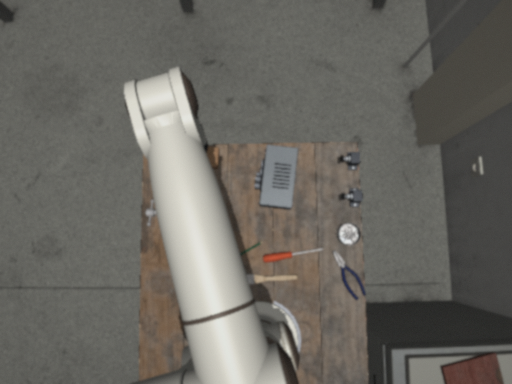

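```bash
python3 -c "
from h import *
print(at('wrist',(172,165),.01),at('wrist',(125,200),.05),at('wrist',(235,97),.024),at('wrist',(328,200),0))"
```

```text
[0.46588484 0.1768756  0.01      ] [0.43085427 0.15498053 0.05      ] [0.53532018 0.2397972  0.024     ] [0.62920421 0.12844803 0.        ]
```

carry_out:
  series:
    - {"tx": 0.0,"ty": 0.0,"tz": 0.03,"yaw": 0.0}
    - {"tx": 0.0,"ty": 0.0,"tz": 0.065,"yaw": 0.0}
    - {"tx": 0.0,"ty": 0.0,"tz": 0.095,"yaw": 0.0}
    - {"tx": 0.0,"ty": 0.0,"tz": 0.115,"yaw": 0.0}
    - {"tx": 0.0,"ty": 0.0,"tz": 0.125,"yaw": 0.0}
    - {"tx": 0.0,"ty": 0.0,"tz": 0.13,"yaw": 0.0}
    - {"tx": 0.0,"ty": 0.0,"tz": 0.133,"yaw": 0.0}
    - {"tx": 0.0,"ty": 0.0,"tz": 0.134,"yaw": 0.0}
    - {"tx": 0.0,"ty": 0.0,"tz": 0.134,"yaw": 0.0}

```text
clock: 7.25
eef_pos: [0.5506, 0.1562, 0.0071]
tcp_rot: [[0.04, 0.999, 0.001], [0.999, -0.04, 0.0], [0.0, 0.001, -1.0]]
force: [0.6, 0.2, -0.8]
finger_gap: 0.0577
```

carry_out:
  series:
    - {"tx": 0.0,"ty": 0.0,"tz": 0.0,"yaw": 0.0}
    - {"tx": 0.0,"ty": 0.0,"tz": 0.0,"yaw": 0.0}
    - {"tx": 0.0,"ty": 0.0,"tz": 0.0,"yaw": 0.0}
    - {"tx": 0.0,"ty": 0.0,"tz": 0.0,"yaw": 0.0}
    - {"tx": 0.0,"ty": 0.0,"tz": 0.0,"yaw": 0.0}
    - {"tx": 0.0,"ty": 0.0,"tz": 0.0,"yaw": 0.0}
  hand: 0

```text
clock: 7.85
eef_pos: [0.55, 0.1561, 0.0063]
tcp_rot: [[0.04, 0.999, -0.0], [0.999, -0.04, -0.0], [-0.0, -0.0, -1.0]]
force: [-0.2, -0.4, -1.1]
finger_gap: 0.085
```

carry_out:
  series:
    - {"tx": 0.0,"ty": 0.0,"tz": -0.03,"yaw": 0.0}
    - {"tx": 0.0,"ty": 0.0,"tz": -0.07,"yaw": 0.0}
    - {"tx": 0.0,"ty": 0.0,"tz": -0.11,"yaw": 0.0}
    - {"tx": 0.0,"ty": 0.0,"tz": -0.13,"yaw": 0.0}

```text
clock: 8.25
eef_pos: [0.551, 0.1564, 0.1402]
tcp_rot: [[0.04, 0.999, 0.004], [0.999, -0.04, 0.001], [0.001, 0.004, -1.0]]
force: [-0.1, 0.4, -0.1]
finger_gap: 0.0853
```

```bash
python3 -c "
from h import *
plan((.6,.02,.12),-.04)
save('wrist','w3.png')"
```

```text
t 8.25 pos [0.551  0.1564 0.1402] F [-0.09  0.39 -0.13] gap 0.0853
shift [-0.1343  0.0543  0.0202]
yang -0.04
yaw -0.0 q6 1.887333912902601
```

View pics/w3.png

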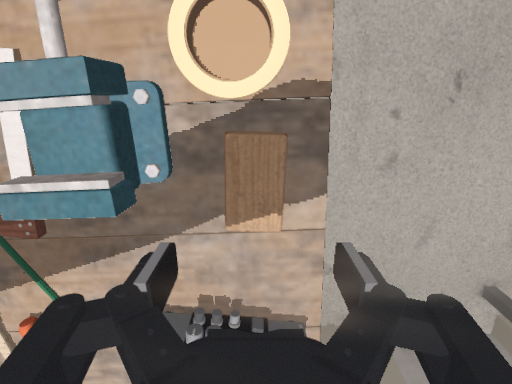

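carry_out:
  series:
    - {"tx": -0.03,"ty": -0.03,"tz": 0.0,"yaw": -0.04}
    - {"tx": -0.06,"ty": -0.06,"tz": 0.0,"yaw": -0.04}
    - {"tx": -0.09,"ty": -0.09,"tz": 0.0,"yaw": -0.04}
    - {"tx": -0.11,"ty": -0.11,"tz": 0.0,"yaw": -0.04}
    - {"tx": -0.121,"ty": -0.118,"tz": 0.0,"yaw": -0.04}
    - {"tx": -0.121,"ty": -0.118,"tz": 0.03,"yaw": -0.04}
    - {"tx": -0.121,"ty": -0.118,"tz": 0.06,"yaw": -0.04}
    - {"tx": -0.121,"ty": -0.118,"tz": 0.09,"yaw": -0.04}
    - {"tx": -0.121,"ty": -0.118,"tz": 0.105,"yaw": -0.04}
    - {"tx": -0.121,"ty": -0.118,"tz": 0.112,"yaw": -0.04}
    - {"tx": -0.121,"ty": -0.118,"tz": 0.112,"yaw": -0.04}
  hand: 255
  grip_force: 30

```text
clock: 9.4
eef_pos: [0.4272, 0.04, 0.0237]
tcp_rot: [[-0.0, 1.0, -0.001], [1.0, 0.0, -0.0], [-0.0, -0.001, -1.0]]
force: [0.3, -0.2, 0.1]
finger_gap: -0.0
```

```bash
python3 -c "
from h import *
plan((.43,-.03,.03),0)
save('scene','s4.png')
im=cv2.imread('pics/s4.png')[130:290,200:413]
cv2.imwrite('pics/s4z.png',cv2.resize(im,(799,600)))
"
```

```text
t 9.4 pos [0.4272 0.04   0.0237] F [ 0.26 -0.19  0.06] gap -0.0
shift [-0.07    0.0028 -0.0063]
yang 0.0001
yaw 0.0001 q6 1.6640643162627808
```

View pics/s4z.png

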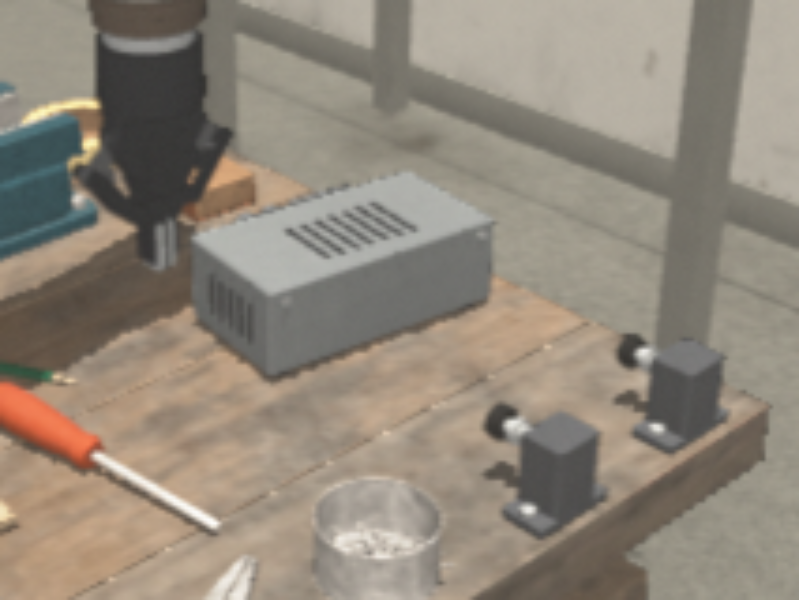

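carry_out:
  series:
    - {"tx": -0.015,"ty": 0.0,"tz": -0.003,"yaw": 0.0}
    - {"tx": -0.03,"ty": 0.0,"tz": -0.003,"yaw": 0.0}
    - {"tx": -0.036,"ty": 0.0,"tz": -0.003,"yaw": 0.0}
    - {"tx": -0.04,"ty": 0.0,"tz": -0.003,"yaw": 0.0}
    - {"tx": -0.044,"ty": 0.0,"tz": -0.004,"yaw": 0.0}
    - {"tx": -0.048,"ty": 0.0,"tz": -0.005,"yaw": 0.0}
    - {"tx": -0.052,"ty": 0.0,"tz": -0.006,"yaw": 0.0}
    - {"tx": -0.056,"ty": 0.0,"tz": -0.007,"yaw": 0.0}
    - {"tx": -0.06,"ty": 0.0,"tz": -0.008,"yaw": 0.0}

```text
clock: 10.35
eef_pos: [0.4271, -0.0202, 0.0322]
tcp_rot: [[-0.0, 1.0, -0.001], [1.0, 0.0, 0.0], [0.0, -0.001, -1.0]]
force: [-1.3, 4.5, -2.9]
finger_gap: 0.0004
```

```bash
python3 -c "
from h import *
plan((.43,-.06,.03),0)
save('top','t5.png')
im=cv2.imread('pics/t5.png')[135:255,225:385]
cv2.imwrite('pics/t5z.png',cv2.resize(im,(800,600),interpolation=cv2.INTER_CUBIC))
"
```

```text
t 10.35 pos [ 0.4271 -0.0202  0.0322] F [-1.31  4.54 -2.88] gap 0.0004
shift [-0.0398  0.0029  0.0022]
yang 0.0001
yaw 0.0001 q6 1.5232271315092387
```

View pics/t5z.png

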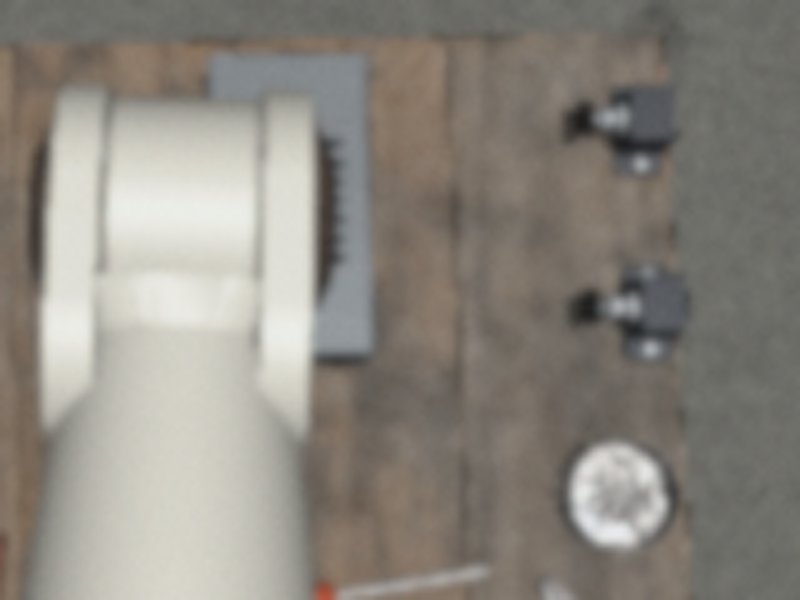

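carry_out:
  series:
    - {"tx": -0.005,"ty": 0.0,"tz": 0.0,"yaw": 0.0}
    - {"tx": -0.01,"ty": 0.0,"tz": -0.001,"yaw": 0.0}
    - {"tx": -0.015,"ty": 0.0,"tz": -0.001,"yaw": 0.0}
    - {"tx": -0.02,"ty": 0.0,"tz": -0.002,"yaw": 0.0}
    - {"tx": -0.025,"ty": 0.0,"tz": -0.002,"yaw": 0.0}
    - {"tx": -0.03,"ty": 0.0,"tz": -0.003,"yaw": 0.0}
    - {"tx": -0.034,"ty": 0.0,"tz": -0.004,"yaw": 0.0}

```text
clock: 11.1
eef_pos: [0.4273, -0.0546, 0.0363]
tcp_rot: [[0.0, 1.0, -0.0], [1.0, -0.0, -0.0], [-0.0, -0.0, -1.0]]
force: [-1.4, 4.0, -2.0]
finger_gap: 0.0001
```

carry_out:
  series:
    - {"tx": 0.02,"ty": 0.0,"tz": 0.0,"yaw": 0.0}
    - {"tx": 0.06,"ty": 0.0,"tz": 0.005,"yaw": 0.0}
    - {"tx": 0.1,"ty": 0.0,"tz": 0.01,"yaw": 0.0}
    - {"tx": 0.105,"ty": 0.04,"tz": 0.012,"yaw": 0.0}
    - {"tx": 0.105,"ty": 0.08,"tz": 0.012,"yaw": 0.0}
    - {"tx": 0.105,"ty": 0.12,"tz": 0.012,"yaw": 0.0}
    - {"tx": 0.105,"ty": 0.15,"tz": 0.012,"yaw": 0.0}
    - {"tx": 0.105,"ty": 0.157,"tz": 0.012,"yaw": 0.0}
    - {"tx": 0.105,"ty": 0.157,"tz": 0.012,"yaw": 0.0}

```text
clock: 12.0
eef_pos: [0.5851, 0.0504, 0.0241]
tcp_rot: [[0.001, 1.0, 0.0], [1.0, -0.001, -0.001], [-0.001, 0.0, -1.0]]
force: [-0.9, -0.1, -1.0]
finger_gap: 0.0001
```

```bash
python3 -c "
from h import *
plan((.587,-.06,.025),0)
save('top','t6.png')
im=cv2.imread('pics/t6.png')[135:255,225:385]
cv2.imwrite('pics/t6z.png',cv2.resize(im,(800,600),interpolation=cv2.INTER_CUBIC))
"
```

```text
t 12.0 pos [0.5851 0.0504 0.0241] F [-0.95 -0.12 -0.96] gap 0.0001
shift [-0.1104  0.002  -0.0008]
yang -0.0005
yaw -0.0005 q6 1.6575879536333473
```

View pics/t6z.png

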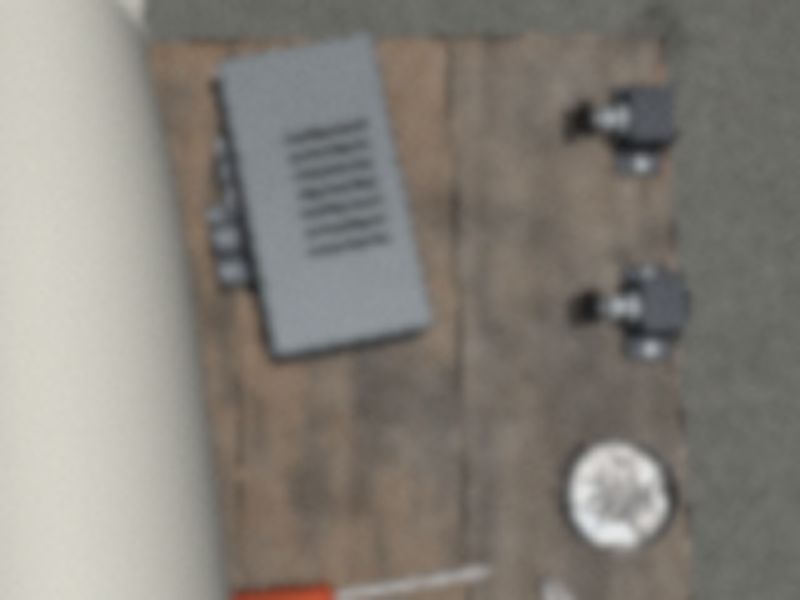

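```bash
cat >> h.py <<'E'
from scipy.optimize import least_squares
def z(p): return np.array((225+(p[0]+.5)/5-.5,135+(p[1]+.5)/5-.5))
def fit(ps,cam='top',f=z):
    "corners FF,FB,NB,NF px"
    own=np.array([[-.05,.095],[.05,.095],[.05,-.095],[-.05,-.095]])
    def W(q,o): return np.array([q[0]+o[0]*np.cos(q[2])-o[1]*np.sin(q[2]),q[1]+o[0]*np.sin(q[2])+o[1]*np.cos(q[2])])
    r=least_squares(lambda q:np.concatenate([proj(cam,[*W(q,o),.07])-f(p) for o,p in zip(own,ps)]),[.5,-.1,-np.pi/2])
    q=r.x; print('c',q[:2].round(4),'slew',round(q[2]+np.pi/2,4),'rms px',np.sqrt((r.fun**2).mean()).round(2))
    for n,o in [('near80',(-.05,-.08)),('far80',(-.05,.08)),('FF',(-.05,.095)),('backN62',(.05,-.062)),('backF62',(.05,.062))]: print(n,W(q,o).round(4))
E
python3 -c "
from h import *
fit([(208,52),(362,67),(332,366),(174,349)])
fit([(220,62),(370,35),(430,322),(275,357)])"
```

```text
c [ 0.5022 -0.0703] slew -0.1264 rms px 0.51
near80 [ 0.4291 -0.0106]
far80 [ 0.5879 -0.0308]
FF [ 0.6027 -0.0327]
backN62 [ 0.4344 -0.1121]
backF62 [ 0.5574 -0.1277]
c [ 0.5107 -0.104 ] slew 0.1697 rms px 0.76
near80 [ 0.4234 -0.0682]
far80 [ 0.5811 -0.0412]
FF [ 0.5959 -0.0386]
backN62 [ 0.458  -0.1637]
backF62 [ 0.5802 -0.1428]
```

carry_out:
  series:
    - {"tx": -0.03,"ty": -0.006,"tz": -0.002,"yaw": 0.0}
    - {"tx": -0.06,"ty": -0.006,"tz": -0.002,"yaw": 0.0}
    - {"tx": -0.072,"ty": -0.006,"tz": -0.002,"yaw": 0.0}
    - {"tx": -0.078,"ty": -0.006,"tz": -0.002,"yaw": 0.0}
    - {"tx": -0.082,"ty": -0.006,"tz": -0.003,"yaw": 0.0}
    - {"tx": -0.087,"ty": -0.006,"tz": -0.003,"yaw": 0.0}
    - {"tx": -0.092,"ty": -0.006,"tz": -0.004,"yaw": 0.0}
    - {"tx": -0.097,"ty": -0.006,"tz": -0.004,"yaw": 0.0}
    - {"tx": -0.102,"ty": -0.006,"tz": -0.005,"yaw": 0.0}
    - {"tx": -0.107,"ty": -0.006,"tz": -0.006,"yaw": 0.0}
    - {"tx": -0.112,"ty": -0.006,"tz": -0.007,"yaw": 0.0}
    - {"tx": -0.117,"ty": -0.006,"tz": -0.008,"yaw": 0.0}
    - {"tx": -0.122,"ty": -0.006,"tz": -0.009,"yaw": 0.0}
    - {"tx": -0.127,"ty": -0.006,"tz": -0.01,"yaw": 0.0}
    - {"tx": -0.132,"ty": -0.006,"tz": -0.01,"yaw": 0.0}
    - {"tx": -0.136,"ty": -0.006,"tz": -0.011,"yaw": 0.0}

```text
clock: 13.65
eef_pos: [0.5783, -0.0856, 0.0352]
tcp_rot: [[0.0, 1.0, -0.0], [1.0, -0.0, -0.0], [-0.0, -0.0, -1.0]]
force: [2.0, 3.4, -3.0]
finger_gap: -0.0001
```

carry_out:
  series:
    - {"tx": 0.02,"ty": 0.0,"tz": 0.0,"yaw": 0.0}
    - {"tx": 0.06,"ty": 0.0,"tz": 0.005,"yaw": 0.0}
    - {"tx": 0.1,"ty": 0.0,"tz": 0.01,"yaw": 0.0}
    - {"tx": 0.125,"ty": -0.04,"tz": 0.01,"yaw": 0.0}
    - {"tx": 0.125,"ty": -0.08,"tz": 0.01,"yaw": 0.0}
    - {"tx": 0.125,"ty": -0.12,"tz": 0.01,"yaw": 0.0}
    - {"tx": 0.125,"ty": -0.15,"tz": 0.01,"yaw": 0.0}
    - {"tx": 0.125,"ty": -0.15,"tz": 0.01,"yaw": 0.0}

```text
clock: 14.45
eef_pos: [0.4255, 0.0392, 0.0255]
tcp_rot: [[0.0, 1.0, -0.001], [1.0, -0.0, -0.001], [-0.001, -0.001, -1.0]]
force: [1.3, 0.0, 0.5]
finger_gap: -0.0001
```

```bash
python3 -c "
from h import *
plan((.43,-.06,.025),0)
save('top','t7.png')
im=cv2.imread('pics/t7.png')[135:255,225:385]
cv2.imwrite('pics/t7z.png',cv2.resize(im,(800,600),interpolation=cv2.INTER_CUBIC))
"
```

```text
t 14.45 pos [0.4255 0.0392 0.0255] F [1.32 0.02 0.47] gap -0.0001
shift [-0.0992  0.0045  0.0007]
yang -0.0001
yaw -0.0001 q6 1.663697476199372
```

View pics/t7z.png

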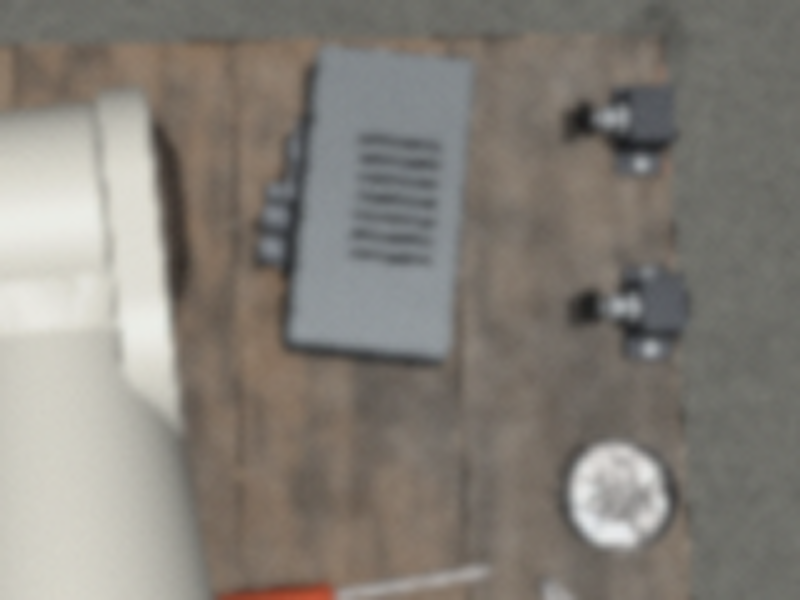

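```bash
python3 -c "
from h import *
fit([(320,47),(473,61),(446,362),(290,346)])"
```

```text
c [ 0.5038 -0.14  ] slew -0.1223 rms px 0.57
near80 [ 0.4305 -0.0806]
far80 [ 0.5893 -0.1001]
FF [ 0.6041 -0.102 ]
backN62 [ 0.4361 -0.1821]
backF62 [ 0.5592 -0.1972]
```

carry_out:
  series:
    - {"tx": -0.04,"ty": 0.003,"tz": 0.0,"yaw": 0.0}
    - {"tx": -0.08,"ty": 0.003,"tz": 0.0,"yaw": 0.0}
    - {"tx": -0.098,"ty": 0.003,"tz": 0.0,"yaw": 0.0}
    - {"tx": -0.104,"ty": 0.003,"tz": 0.0,"yaw": 0.0}
    - {"tx": -0.108,"ty": 0.003,"tz": 0.0,"yaw": 0.0}
    - {"tx": -0.112,"ty": 0.003,"tz": -0.001,"yaw": 0.0}
    - {"tx": -0.117,"ty": 0.003,"tz": -0.002,"yaw": 0.0}
    - {"tx": -0.122,"ty": 0.003,"tz": -0.003,"yaw": 0.0}
    - {"tx": -0.127,"ty": 0.003,"tz": -0.004,"yaw": 0.0}
    - {"tx": -0.132,"ty": 0.003,"tz": -0.005,"yaw": 0.0}
    - {"tx": -0.137,"ty": 0.003,"tz": -0.006,"yaw": 0.0}
    - {"tx": -0.142,"ty": 0.003,"tz": -0.007,"yaw": 0.0}
    - {"tx": -0.147,"ty": 0.003,"tz": -0.008,"yaw": 0.0}
    - {"tx": -0.152,"ty": 0.003,"tz": -0.009,"yaw": 0.0}
    - {"tx": -0.156,"ty": 0.003,"tz": -0.01,"yaw": 0.0}

```text
clock: 16.0
eef_pos: [0.4312, -0.1165, 0.0353]
tcp_rot: [[0.0, 1.0, -0.0], [1.0, -0.0, 0.0], [0.0, -0.0, -1.0]]
force: [-1.6, 3.8, -1.9]
finger_gap: -0.0001
```

carry_out:
  series:
    - {"tx": 0.02,"ty": 0.0,"tz": 0.0,"yaw": 0.0}
    - {"tx": 0.06,"ty": 0.0,"tz": 0.005,"yaw": 0.0}
    - {"tx": 0.1,"ty": 0.0,"tz": 0.01,"yaw": 0.0}
    - {"tx": 0.125,"ty": 0.04,"tz": 0.011,"yaw": 0.0}
    - {"tx": 0.125,"ty": 0.08,"tz": 0.011,"yaw": 0.0}
    - {"tx": 0.125,"ty": 0.12,"tz": 0.011,"yaw": 0.0}
    - {"tx": 0.125,"ty": 0.152,"tz": 0.011,"yaw": 0.0}
    - {"tx": 0.125,"ty": 0.152,"tz": 0.011,"yaw": 0.0}

```text
clock: 16.8
eef_pos: [0.5871, 0.0083, 0.024]
tcp_rot: [[0.0, 1.0, 0.002], [1.0, -0.0, -0.001], [-0.001, 0.002, -1.0]]
force: [-2.1, -0.6, 0.2]
finger_gap: -0.0001
```

```bash
python3 -c "
from h import *
plan((.43,-.06,.025),0)
save('top','t8.png')
im=cv2.imread('pics/t8.png')[135:255,225:385]
cv2.imwrite('pics/t8z.png',cv2.resize(im,(800,600),interpolation=cv2.INTER_CUBIC))
"
```

```text
t 16.8 pos [0.5871 0.0083 0.024 ] F [-2.06 -0.56  0.16] gap -0.0001
shift [-0.0684 -0.1571 -0.0013]
yang -0.0002
yaw -0.0002 q6 1.585765068084387
```

View pics/t8z.png

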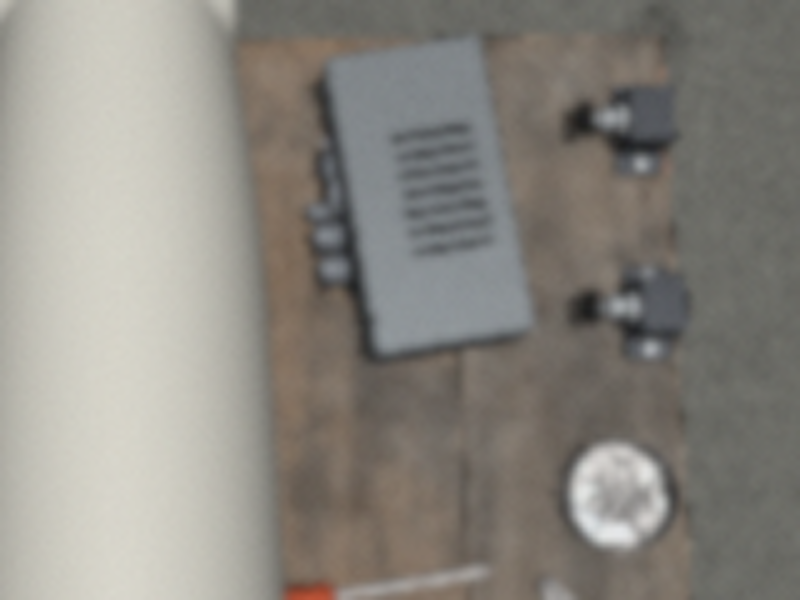

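```bash
python3 -c "
from h import *
fit([(329,63),(480,36),(534,325),(376,357)])"
```

```text
c [ 0.5087 -0.1692] slew 0.1426 rms px 0.81
near80 [ 0.4224 -0.1311]
far80 [ 0.5808 -0.1083]
FF [ 0.5957 -0.1062]
backN62 [ 0.4545 -0.2275]
backF62 [ 0.5772 -0.2099]
```

carry_out:
  series:
    - {"tx": -0.04,"ty": -0.006,"tz": -0.002,"yaw": 0.0}
    - {"tx": -0.08,"ty": -0.006,"tz": -0.002,"yaw": 0.0}
    - {"tx": -0.095,"ty": -0.006,"tz": -0.002,"yaw": 0.0}
    - {"tx": -0.101,"ty": -0.006,"tz": -0.002,"yaw": 0.0}
    - {"tx": -0.105,"ty": -0.006,"tz": -0.003,"yaw": 0.0}
    - {"tx": -0.11,"ty": -0.006,"tz": -0.004,"yaw": 0.0}
    - {"tx": -0.115,"ty": -0.006,"tz": -0.005,"yaw": 0.0}
    - {"tx": -0.12,"ty": -0.006,"tz": -0.006,"yaw": 0.0}
    - {"tx": -0.125,"ty": -0.006,"tz": -0.007,"yaw": 0.0}
    - {"tx": -0.13,"ty": -0.006,"tz": -0.008,"yaw": 0.0}
    - {"tx": -0.135,"ty": -0.006,"tz": -0.009,"yaw": 0.0}
    - {"tx": -0.14,"ty": -0.006,"tz": -0.01,"yaw": 0.0}
    - {"tx": -0.145,"ty": -0.006,"tz": -0.011,"yaw": 0.0}
    - {"tx": -0.147,"ty": -0.006,"tz": -0.012,"yaw": 0.0}

```text
clock: 18.25
eef_pos: [0.5772, -0.1387, 0.0363]
tcp_rot: [[0.001, 1.0, -0.0], [1.0, -0.001, -0.0], [-0.0, -0.0, -1.0]]
force: [1.6, 4.4, -3.3]
finger_gap: 0.0
```

carry_out:
  series:
    - {"tx": 0.02,"ty": 0.0,"tz": 0.0,"yaw": 0.0}
    - {"tx": 0.06,"ty": 0.0,"tz": 0.005,"yaw": 0.0}
    - {"tx": 0.1,"ty": 0.0,"tz": 0.01,"yaw": 0.0}
    - {"tx": 0.13,"ty": -0.04,"tz": 0.01,"yaw": 0.0}
    - {"tx": 0.13,"ty": -0.08,"tz": 0.01,"yaw": 0.0}
    - {"tx": 0.13,"ty": -0.12,"tz": 0.01,"yaw": 0.0}
    - {"tx": 0.13,"ty": -0.154,"tz": 0.01,"yaw": 0.0}
    - {"tx": 0.13,"ty": -0.154,"tz": 0.01,"yaw": 0.0}

```text
clock: 19.05
eef_pos: [0.4201, -0.0087, 0.0265]
tcp_rot: [[0.0, 1.0, -0.001], [1.0, -0.0, -0.001], [-0.001, -0.001, -1.0]]
force: [0.9, -0.8, 0.3]
finger_gap: 0.0003
```

```bash
python3 -c "
from h import *
plan((.43,-.06,.025),0)
save('top','t9.png')
im=cv2.imread('pics/t9.png')[135:255,225:385]
cv2.imwrite('pics/t9z.png',cv2.resize(im,(800,600),interpolation=cv2.INTER_CUBIC))
"
```

```text
t 19.05 pos [ 0.4201 -0.0087  0.0265] F [ 0.93 -0.8   0.31] gap 0.0003
shift [-0.0513  0.0099  0.0016]
yang -0.0004
yaw -0.0004 q6 1.5516229096908931
```

View pics/t9z.png

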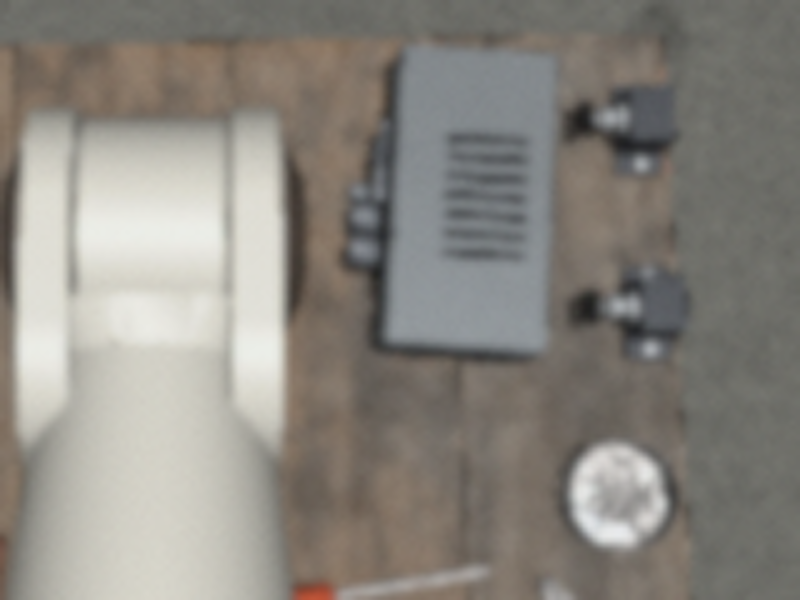

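```bash
python3 -c "
from h import *
fit([(402,46),(556,55),(545,355),(386,346)])"
```

```text
c [ 0.505  -0.1954] slew -0.0807 rms px 0.48
near80 [ 0.4293 -0.1391]
far80 [ 0.5887 -0.152 ]
FF [ 0.6037 -0.1532]
backN62 [ 0.4391 -0.2403]
backF62 [ 0.5627 -0.2503]
```

carry_out:
  series:
    - {"tx": -0.04,"ty": 0.008,"tz": 0.0,"yaw": 0.0}
    - {"tx": -0.08,"ty": 0.008,"tz": 0.0,"yaw": 0.0}
    - {"tx": -0.106,"ty": 0.008,"tz": 0.0,"yaw": 0.0}
    - {"tx": -0.113,"ty": 0.008,"tz": 0.0,"yaw": 0.0}
    - {"tx": -0.118,"ty": 0.008,"tz": 0.0,"yaw": 0.0}
    - {"tx": -0.122,"ty": 0.008,"tz": -0.001,"yaw": 0.0}
    - {"tx": -0.126,"ty": 0.008,"tz": -0.002,"yaw": 0.0}
    - {"tx": -0.129,"ty": 0.008,"tz": -0.003,"yaw": 0.0}

```text
clock: 19.9
eef_pos: [0.4314, -0.1367, 0.0292]
tcp_rot: [[-0.001, 1.0, -0.0], [1.0, 0.001, 0.0], [0.0, -0.0, -1.0]]
force: [0.3, 3.3, -1.9]
finger_gap: 0.0002
```

carry_out:
  series:
    - {"tx": -0.002,"ty": 0.0,"tz": -0.0005,"yaw": 0.0}

```text
clock: 20.0
eef_pos: [0.4314, -0.1389, 0.0298]
tcp_rot: [[-0.001, 1.0, -0.0], [1.0, 0.001, 0.0], [0.0, -0.0, -1.0]]
force: [-1.7, 4.0, -0.7]
finger_gap: 0.0002
```

carry_out:
  series:
    - {"tx": -0.002,"ty": 0.0,"tz": -0.0005,"yaw": 0.0}

```text
clock: 20.1
eef_pos: [0.4313, -0.1409, 0.0303]
tcp_rot: [[-0.0, 1.0, -0.0], [1.0, 0.0, 0.0], [0.0, -0.0, -1.0]]
force: [-0.5, 3.5, -1.5]
finger_gap: 0.0001
```

carry_out:
  series:
    - {"tx": -0.002,"ty": 0.0,"tz": -0.0005,"yaw": 0.0}
    - {"tx": -0.003,"ty": 0.0,"tz": -0.0005,"yaw": 0.0}

```text
clock: 20.3
eef_pos: [0.4314, -0.1443, 0.031]
tcp_rot: [[0.0, 1.0, 0.0], [1.0, -0.0, -0.0], [-0.0, 0.0, -1.0]]
force: [-0.2, -0.0, 2.2]
finger_gap: -0.0001
```

carry_out:
  series:
    - {"tx": -0.001,"ty": 0.0,"tz": -0.0003,"yaw": 0.0}
    - {"tx": -0.002,"ty": 0.0,"tz": -0.0005,"yaw": 0.0}

```text
clock: 20.5
eef_pos: [0.4312, -0.146, 0.0312]
tcp_rot: [[-0.0, 1.0, -0.0], [1.0, 0.0, 0.0], [0.0, -0.0, -1.0]]
force: [-1.3, 4.7, -2.4]
finger_gap: 0.0001
```

carry_out:
  series:
    - {"tx": -0.001,"ty": 0.0,"tz": -0.0003,"yaw": 0.0}
    - {"tx": -0.002,"ty": 0.0,"tz": -0.0005,"yaw": 0.0}

```text
clock: 20.7
eef_pos: [0.431, -0.1481, 0.0315]
tcp_rot: [[0.0, 1.0, -0.001], [1.0, -0.0, 0.0], [0.0, -0.001, -1.0]]
force: [-3.0, 4.1, -1.8]
finger_gap: -0.0002
```

```bash
python3 -c "
from h import *
plan((.43,-.06,.025),0)
save('scene','s10.png')
im=cv2.imread('pics/s10.png')[190:280,270:390]
cv2.imwrite('pics/s10z.png',cv2.resize(im,(800,600),interpolation=cv2.INTER_CUBIC))
"
```

```text
t 20.7 pos [ 0.431  -0.1481  0.0315] F [-3.01  4.12 -1.8 ] gap -0.0002
shift [ 0.0881 -0.001   0.0065]
yang -0.0
yaw -0.0 q6 1.2399353805858362
```

View pics/s10z.png

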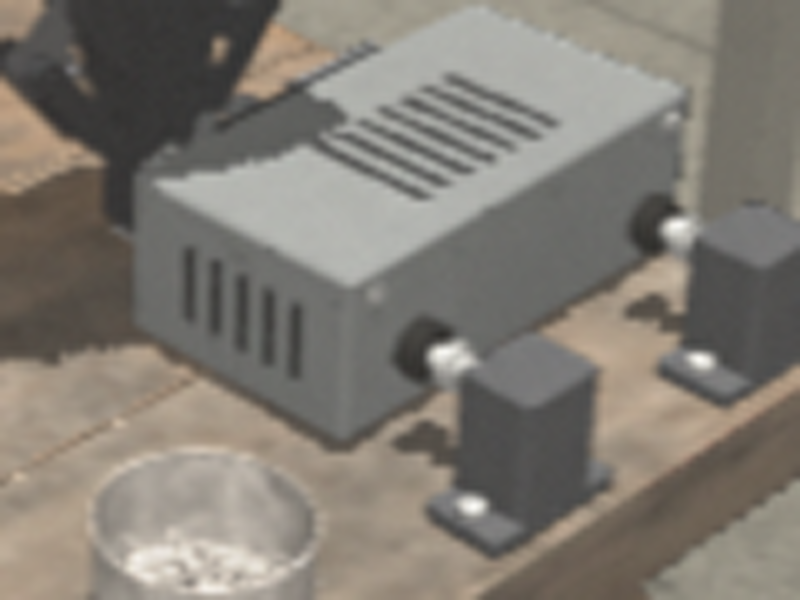

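carry_out:
  series:
    - {"tx": -0.001,"ty": 0.0,"tz": -0.0003,"yaw": 0.0}
    - {"tx": -0.002,"ty": 0.0,"tz": -0.0005,"yaw": 0.0}

```text
clock: 20.95
eef_pos: [0.4312, -0.1501, 0.0322]
tcp_rot: [[0.0, 1.0, -0.0], [1.0, -0.0, 0.0], [0.0, -0.0, -1.0]]
force: [-1.1, 3.3, -4.0]
finger_gap: -0.0002
```

carry_out:
  series:
    - {"tx": -0.001,"ty": 0.0,"tz": -0.0003,"yaw": 0.0}
    - {"tx": -0.002,"ty": 0.0,"tz": -0.0005,"yaw": 0.0}

```text
clock: 21.15
eef_pos: [0.4313, -0.1522, 0.0328]
tcp_rot: [[0.0, 1.0, -0.0], [1.0, -0.0, -0.0], [-0.0, -0.0, -1.0]]
force: [-1.7, 4.4, -3.1]
finger_gap: -0.0002
```

carry_out:
  series:
    - {"tx": -0.001,"ty": 0.0,"tz": -0.0003,"yaw": 0.0}
    - {"tx": -0.002,"ty": 0.0,"tz": -0.0005,"yaw": 0.0}

```text
clock: 21.35
eef_pos: [0.4313, -0.1542, 0.0334]
tcp_rot: [[0.0, 1.0, 0.0], [1.0, -0.0, -0.0], [-0.0, 0.0, -1.0]]
force: [-1.7, 3.7, -3.3]
finger_gap: -0.0
```

```bash
python3 -c "
from h import *
plan((.43,-.06,.025),0)
save('scene','s11.png')
im=cv2.imread('pics/s11.png')[190:280,270:390]
cv2.imwrite('pics/s11z.png',cv2.resize(im,(800,600),interpolation=cv2.INTER_CUBIC))
"
```

```text
t 21.35 pos [ 0.4313 -0.1542  0.0334] F [-1.73  3.69 -3.26] gap -0.0
shift [ 0.0942 -0.0014  0.0083]
yang -0.0001
yaw -0.0001 q6 1.227572748900576
```

View pics/s11z.png

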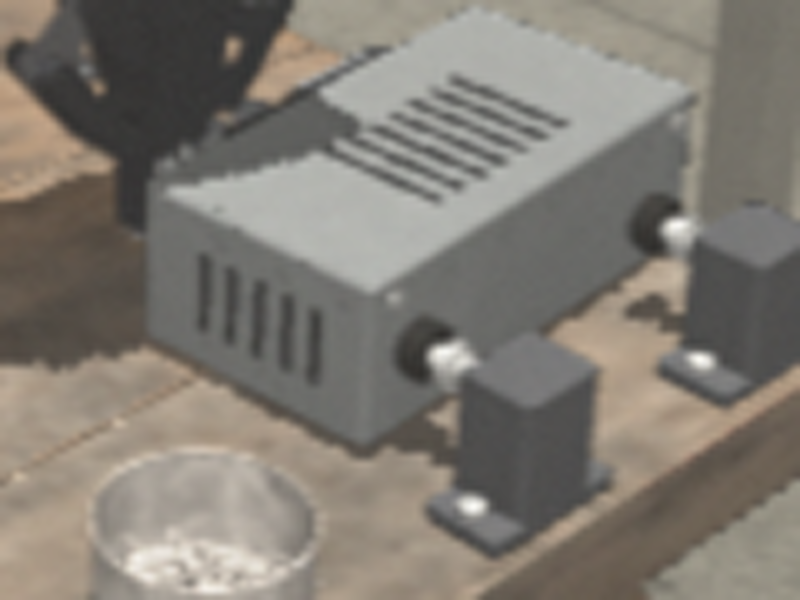

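carry_out:
  series:
    - {"tx": -0.001,"ty": 0.0,"tz": -0.0003,"yaw": 0.0}
    - {"tx": -0.002,"ty": 0.0,"tz": -0.0005,"yaw": 0.0}

```text
clock: 21.6
eef_pos: [0.4312, -0.156, 0.0337]
tcp_rot: [[-0.0, 1.0, -0.0], [1.0, 0.0, 0.0], [0.0, -0.0, -1.0]]
force: [-2.1, 4.8, -4.3]
finger_gap: -0.0002
```

carry_out:
  series:
    - {"tx": -0.001,"ty": 0.0,"tz": -0.0003,"yaw": 0.0}
    - {"tx": -0.002,"ty": 0.0,"tz": -0.0005,"yaw": 0.0}

```text
clock: 21.8
eef_pos: [0.431, -0.1578, 0.034]
tcp_rot: [[-0.0, 1.0, -0.001], [1.0, 0.0, 0.001], [0.001, -0.001, -1.0]]
force: [-2.2, 6.3, -3.4]
finger_gap: 0.0001
```

carry_out:
  series:
    - {"tx": -0.001,"ty": 0.0,"tz": -0.0003,"yaw": 0.0}
    - {"tx": -0.002,"ty": 0.0,"tz": -0.0005,"yaw": 0.0}

```text
clock: 22.0
eef_pos: [0.4308, -0.1595, 0.0344]
tcp_rot: [[-0.0, 1.0, -0.001], [1.0, 0.0, 0.002], [0.002, -0.001, -1.0]]
force: [-3.3, 7.2, -3.7]
finger_gap: -0.0005
```

```bash
python3 -c "
from h import *
plan((.43,-.06,.025),0)
save('scene','s12.png')
im=cv2.imread('pics/s12.png')[190:280,270:390]
cv2.imwrite('pics/s12z.png',cv2.resize(im,(800,600),interpolation=cv2.INTER_CUBIC))
"
```

```text
t 22.0 pos [ 0.4308 -0.1595  0.0344] F [-3.3   7.19 -3.68] gap -0.0005
shift [ 0.0995 -0.0007  0.0095]
yang 0.0003
yaw 0.0003 q6 1.2152340678569526
```

View pics/s12z.png

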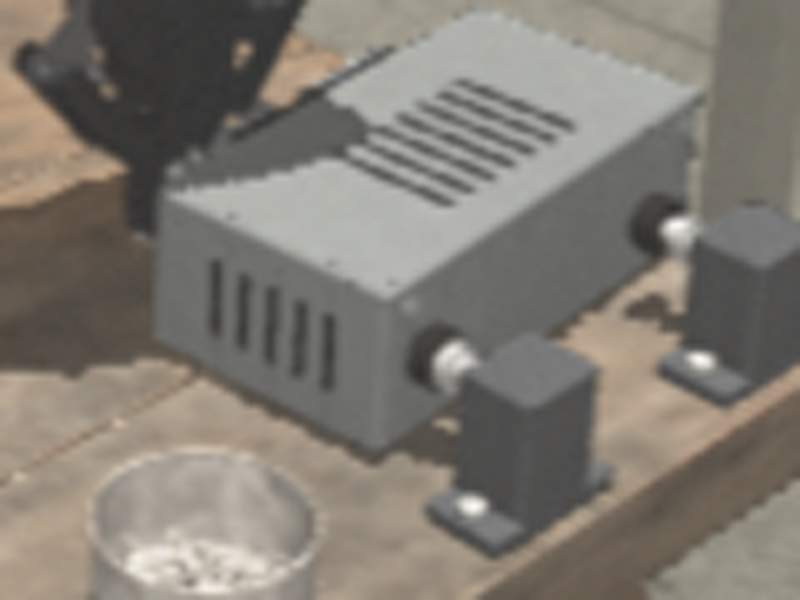

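carry_out:
  series:
    - {"tx": 0.002,"ty": 0.0,"tz": 0.0,"yaw": 0.0}
    - {"tx": 0.004,"ty": 0.0,"tz": 0.0,"yaw": 0.0}
    - {"tx": 0.02,"ty": 0.0,"tz": 0.0,"yaw": 0.0}
    - {"tx": 0.06,"ty": 0.0,"tz": 0.004,"yaw": 0.0}
    - {"tx": 0.09,"ty": 0.0,"tz": 0.009,"yaw": 0.0}
    - {"tx": 0.095,"ty": 0.04,"tz": 0.009,"yaw": 0.0}
    - {"tx": 0.095,"ty": 0.08,"tz": 0.009,"yaw": 0.0}
    - {"tx": 0.095,"ty": 0.12,"tz": 0.009,"yaw": 0.0}
    - {"tx": 0.095,"ty": 0.15,"tz": 0.009,"yaw": 0.0}
    - {"tx": 0.095,"ty": 0.153,"tz": 0.009,"yaw": 0.0}
    - {"tx": 0.08,"ty": 0.153,"tz": 0.007,"yaw": 0.0}
    - {"tx": 0.06,"ty": 0.153,"tz": 0.007,"yaw": 0.0}
    - {"tx": 0.045,"ty": 0.153,"tz": 0.007,"yaw": 0.0}
    - {"tx": 0.035,"ty": 0.153,"tz": 0.007,"yaw": 0.0}
    - {"tx": 0.028,"ty": 0.153,"tz": 0.007,"yaw": 0.0}

```text
clock: 23.55
eef_pos: [0.5839, -0.1333, 0.0281]
tcp_rot: [[0.001, 1.0, 0.0], [1.0, -0.001, -0.0], [-0.0, 0.0, -1.0]]
force: [0.1, -0.0, -0.3]
finger_gap: 0.0003
```

```bash
python3 -c "
from h import *
plan((.58,-.14,.025),0)
save('scene','s13.png')
im=cv2.imread('pics/s13.png')[190:280,270:390]
cv2.imwrite('pics/s13z.png',cv2.resize(im,(800,600),interpolation=cv2.INTER_CUBIC))
save('top','t13.png')
im=cv2.imread('pics/t13.png')[135:255,225:385]
cv2.imwrite('pics/t13z.png',cv2.resize(im,(800,600),interpolation=cv2.INTER_CUBIC))
"
```

```text
t 23.55 pos [ 0.5839 -0.1333  0.0281] F [ 0.06 -0.03 -0.26] gap 0.0003
shift [-0.0067 -0.0039  0.0031]
yang -0.0012
yaw -0.0012 q6 1.3475640980873553
```

View pics/s13z.png

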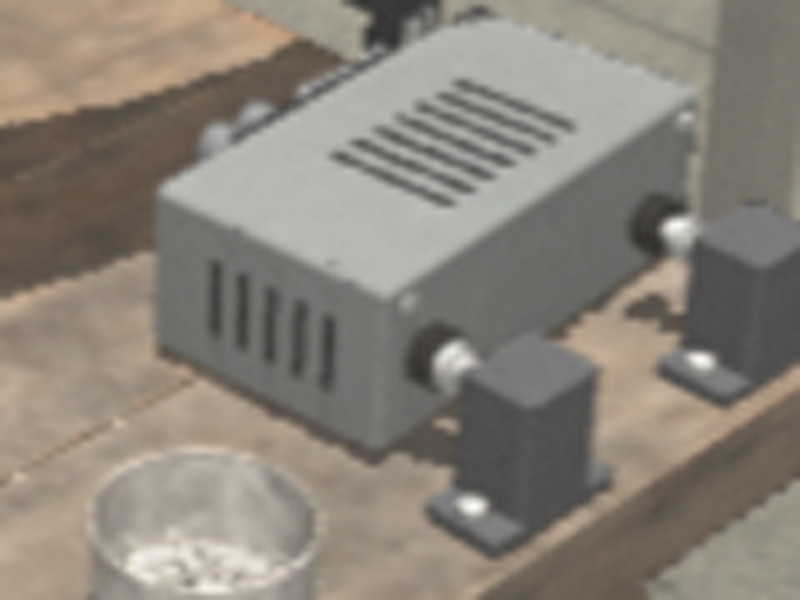

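View pics/t13z.png

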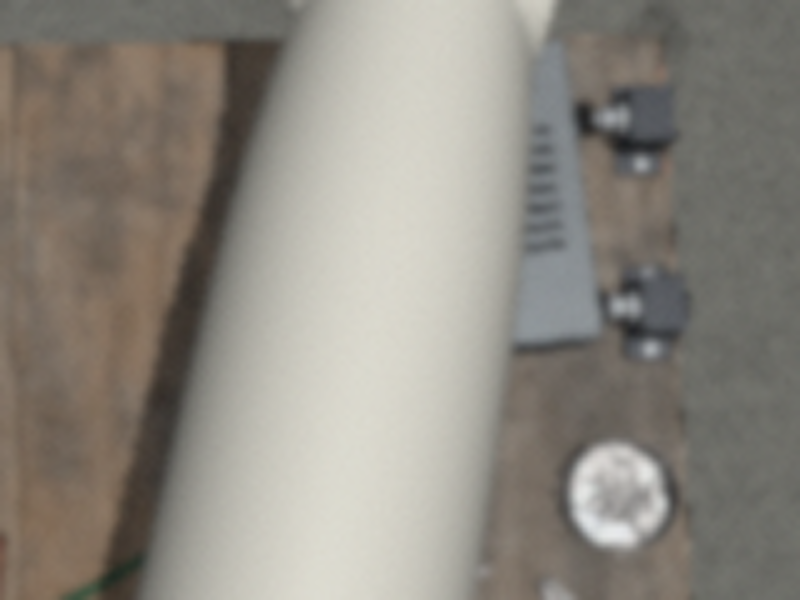

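carry_out:
  series:
    - {"tx": -0.003,"ty": -0.003,"tz": 0.0,"yaw": 0.0}
    - {"tx": -0.006,"ty": -0.003,"tz": -0.0005,"yaw": 0.0}
    - {"tx": -0.009,"ty": -0.003,"tz": -0.001,"yaw": 0.0}
    - {"tx": -0.011,"ty": -0.003,"tz": -0.0015,"yaw": 0.0}

```text
clock: 24.05
eef_pos: [0.5814, -0.1431, 0.0294]
tcp_rot: [[-0.0, 1.0, 0.0], [1.0, 0.0, 0.0], [0.0, 0.0, -1.0]]
force: [-0.2, -0.1, 0.0]
finger_gap: 0.0
```

carry_out:
  series:
    - {"tx": -0.001,"ty": 0.0,"tz": -0.0003,"yaw": 0.0}
    - {"tx": -0.002,"ty": 0.0,"tz": -0.0005,"yaw": 0.0}

```text
clock: 24.25
eef_pos: [0.5813, -0.1448, 0.0298]
tcp_rot: [[-0.0, 1.0, -0.0], [1.0, 0.0, 0.001], [0.001, -0.0, -1.0]]
force: [-0.1, 3.9, -0.6]
finger_gap: -0.0001
```

carry_out:
  series:
    - {"tx": -0.001,"ty": 0.0,"tz": -0.0003,"yaw": 0.0}
    - {"tx": -0.002,"ty": 0.0,"tz": -0.0005,"yaw": 0.0}

```text
clock: 24.45
eef_pos: [0.5813, -0.1465, 0.0302]
tcp_rot: [[-0.001, 1.0, -0.0], [1.0, 0.001, 0.001], [0.001, -0.0, -1.0]]
force: [-0.2, 4.3, -1.1]
finger_gap: 0.0001
```

carry_out:
  series:
    - {"tx": -0.001,"ty": 0.0,"tz": -0.0003,"yaw": 0.0}
    - {"tx": -0.002,"ty": 0.0,"tz": -0.0005,"yaw": 0.0}

```text
clock: 24.65
eef_pos: [0.5813, -0.1489, 0.0307]
tcp_rot: [[-0.0, 1.0, -0.0], [1.0, 0.0, 0.0], [0.0, -0.0, -1.0]]
force: [1.1, 3.9, -2.2]
finger_gap: 0.0001
```

```bash
python3 -c "
from h import *
plan((.58,-.14,.025),0)
save('scene','s14.png')
im=cv2.imread('pics/s14.png')[190:280,270:390]
cv2.imwrite('pics/s14z.png',cv2.resize(im,(800,600),interpolation=cv2.INTER_CUBIC))
"
```

```text
t 24.65 pos [ 0.5813 -0.1489  0.0307] F [ 1.14  3.89 -2.19] gap 0.0001
shift [ 0.0089 -0.0013  0.0057]
yang 0.0003
yaw 0.0003 q6 1.3196606377998052
```

View pics/s14z.png

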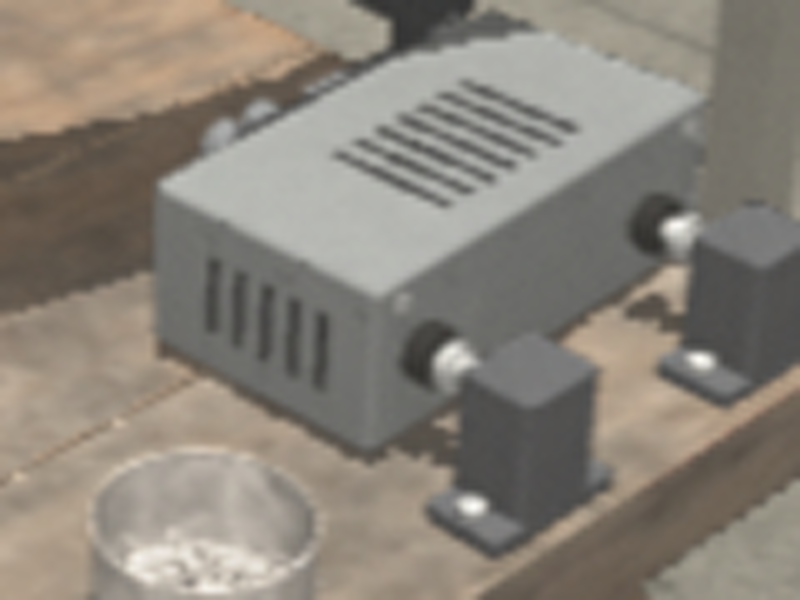

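carry_out:
  series:
    - {"tx": -0.001,"ty": 0.0,"tz": -0.0003,"yaw": 0.0}
    - {"tx": -0.002,"ty": 0.0,"tz": -0.0005,"yaw": 0.0}

```text
clock: 24.9
eef_pos: [0.5814, -0.151, 0.0313]
tcp_rot: [[-0.0, 1.0, 0.0], [1.0, 0.0, 0.0], [0.0, 0.0, -1.0]]
force: [2.4, 4.3, -2.6]
finger_gap: 0.0001
```

carry_out:
  series:
    - {"tx": -0.001,"ty": 0.0,"tz": -0.0003,"yaw": 0.0}
    - {"tx": -0.002,"ty": 0.0,"tz": -0.0005,"yaw": 0.0}

```text
clock: 25.1
eef_pos: [0.5814, -0.1531, 0.0317]
tcp_rot: [[-0.0, 1.0, 0.0], [1.0, 0.0, 0.0], [0.0, 0.0, -1.0]]
force: [1.2, 4.3, -2.6]
finger_gap: -0.0
```

carry_out:
  series:
    - {"tx": -0.001,"ty": 0.0,"tz": -0.0003,"yaw": 0.0}
    - {"tx": -0.002,"ty": 0.0,"tz": -0.0005,"yaw": 0.0}

```text
clock: 25.3
eef_pos: [0.5813, -0.1551, 0.0322]
tcp_rot: [[-0.0, 1.0, -0.0], [1.0, 0.0, 0.0], [0.0, -0.0, -1.0]]
force: [1.8, 4.8, -3.0]
finger_gap: 0.0001
```

```bash
python3 -c "
from h import *
plan((.58,-.14,.025),0)
save('scene','s15.png')
im=cv2.imread('pics/s15.png')[190:280,270:390]
cv2.imwrite('pics/s15z.png',cv2.resize(im,(800,600),interpolation=cv2.INTER_CUBIC))
"
```

```text
t 25.3 pos [ 0.5813 -0.1551  0.0322] F [ 1.77  4.8  -3.03] gap 0.0001
shift [ 0.0151 -0.0013  0.0072]
yang 0.0
yaw 0.0 q6 1.3099908526303472
```

View pics/s15z.png

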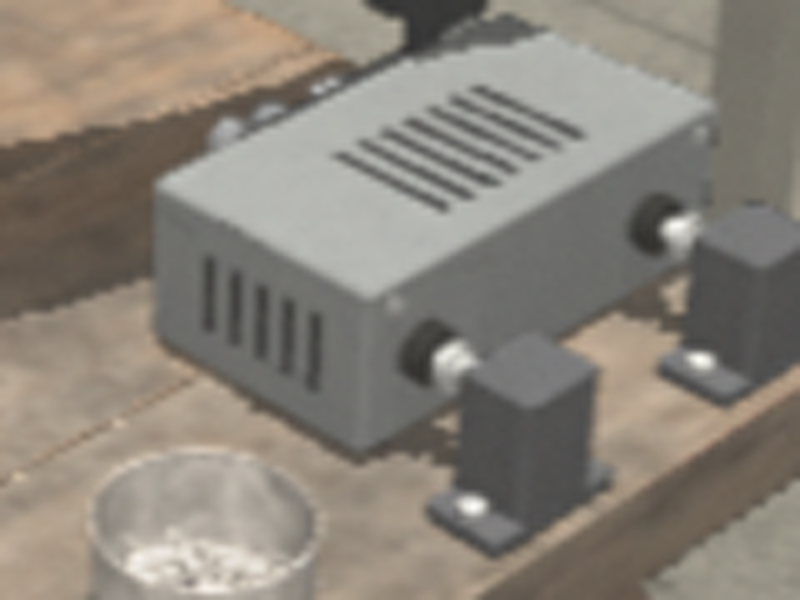

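carry_out:
  series:
    - {"tx": -0.001,"ty": 0.0,"tz": -0.0003,"yaw": 0.0}
    - {"tx": -0.002,"ty": 0.0,"tz": -0.0005,"yaw": 0.0}

```text
clock: 25.55
eef_pos: [0.5813, -0.1571, 0.0328]
tcp_rot: [[-0.0, 1.0, 0.0], [1.0, 0.0, 0.0], [0.0, 0.0, -1.0]]
force: [2.1, 5.8, -3.4]
finger_gap: -0.0001
```

carry_out:
  series:
    - {"tx": -0.001,"ty": 0.0,"tz": -0.0003,"yaw": 0.0}
    - {"tx": -0.002,"ty": 0.0,"tz": -0.0005,"yaw": 0.0}

```text
clock: 25.75
eef_pos: [0.5814, -0.1588, 0.0332]
tcp_rot: [[-0.0, 1.0, 0.0], [1.0, 0.0, 0.001], [0.001, 0.0, -1.0]]
force: [3.0, 6.6, -4.3]
finger_gap: -0.0003
```

carry_out:
  series:
    - {"tx": -0.001,"ty": 0.0,"tz": -0.0003,"yaw": 0.0}
    - {"tx": -0.002,"ty": 0.0,"tz": -0.0005,"yaw": 0.0}

```text
clock: 25.95
eef_pos: [0.5815, -0.1605, 0.0337]
tcp_rot: [[-0.0, 1.0, 0.0], [1.0, 0.0, 0.001], [0.001, 0.0, -1.0]]
force: [3.2, 7.7, -3.8]
finger_gap: -0.0001
```

```bash
python3 -c "
from h import *
plan((.58,-.14,.025),0)
save('scene','s16.png')
im=cv2.imread('pics/s16.png')[190:280,270:390]
cv2.imwrite('pics/s16z.png',cv2.resize(im,(800,600),interpolation=cv2.INTER_CUBIC))
"
```

```text
t 25.95 pos [ 0.5815 -0.1605  0.0337] F [ 3.17  7.73 -3.79] gap -0.0001
shift [ 0.0205 -0.0015  0.0087]
yang 0.0004
yaw 0.0004 q6 1.3004620246039955
```

View pics/s16z.png

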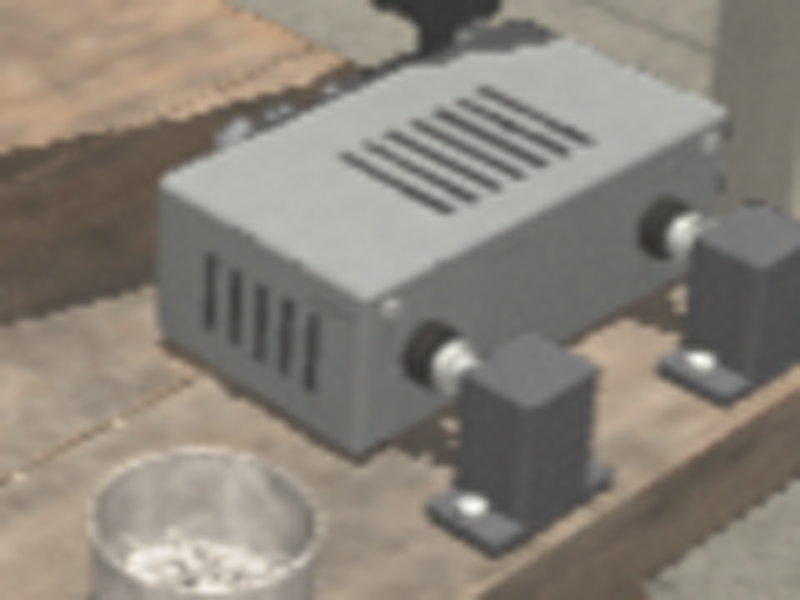

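```bash
cat > comp.py <<'E'
import cv2,numpy as np,sys
def blob(fn,c):
    im=cv2.imread(fn); g=im[c[1]-11:c[1]+12,c[0]-13:c[0]+12].astype(float).mean(2)
    g=cv2.resize(g,None,fx=4,fy=4,interpolation=cv2.INTER_CUBIC)
    return g
for c,n in [((336,243),'near'),((371,224),'far')]:
    # search rows: crop template of buffer from s10
    t=cv2.imread('pics/s10.png')
    for f in sys.argv[1:]:
        im=cv2.imread('pics/'+f)
        up=lambda a:cv2.resize(a,None,fx=8,fy=8,interpolation=cv2.INTER_CUBIC)
        T=up(t[c[1]-7:c[1]+8,c[0]-7:c[0]+6]); S=up(im[c[1]-11:c[1]+12,c[0]-11:c[0]+10])
        r=cv2.matchTemplate(S,T,cv2.TM_CCOEFF_NORMED);_,v,_,l=cv2.minMaxLoc(r)
        g=up(im[c[1]-10:c[1]+11,c[0]-11:c[0]+8]).mean(2); m=g<55
        ys,xs=np.nonzero(m)
        print(n,f,(np.array(l)/8-4).round(2),round(v,3),'dark',m.sum(),(xs.mean()/8).round(2),(ys.mean()/8).round(2))
E
python3 comp.py scene0.png s10.png s11.png s12.png s13.png s14.png s15.png s16.png; python3 -c "
from h import *
a=[.44,-.262,.038];b=[.44,-.272,.038]
print((proj('scene',b)-proj('scene',a))/10, (proj('scene',[.56,-.272,.038])-proj('scene',[.56,-.262,.038]))/10)"
```

```text
near scene0.png [ 0.12 -0.12] 0.889 dark 768 7.85 10.54
near s10.png [0. 0.] 1.0 dark 623 7.67 11.06
near s11.png [0. 0.] 0.965 dark 632 7.71 11.07
near s12.png [0.62 0.25] 0.904 dark 215 7.89 12.61
near s13.png [0.62 0.25] 0.906 dark 167 7.84 12.69
near s14.png [0.5  0.25] 0.916 dark 282 7.54 12.43
near s15.png [0.5  0.12] 0.93 dark 318 7.57 12.34
near s16.png [0.5  0.25] 0.919 dark 282 7.5 12.39
far scene0.png [0.12 0.  ] 0.912 dark 659 7.43 11.01
far s10.png [0. 0.] 1.0 dark 525 7.3 11.61
far s11.png [0.12 0.  ] 0.99 dark 561 7.47 11.48
far s12.png [0.25 0.12] 0.952 dark 576 7.36 11.45
far s13.png [0.25 0.12] 0.953 dark 494 7.48 11.53
far s14.png [0.12 0.12] 0.905 dark 516 7.34 11.47
far s15.png [0. 0.] 0.841 dark 485 7.41 11.44
far s16.png [0.75 0.  ] 0.804 dark 334 7.67 12.29
[0.34449596 0.19124492] [0.34522381 0.16498688]
```

carry_out:
  series:
    - {"tx": 0.001,"ty": 0.0,"tz": 0.0,"yaw": 0.0}
    - {"tx": 0.002,"ty": 0.0,"tz": 0.0,"yaw": 0.0}
    - {"tx": 0.003,"ty": 0.0,"tz": 0.0,"yaw": 0.0}
    - {"tx": 0.005,"ty": 0.0,"tz": 0.0,"yaw": 0.0}
    - {"tx": 0.02,"ty": 0.0,"tz": 0.0,"yaw": 0.0}
    - {"tx": 0.06,"ty": 0.0,"tz": 0.0,"yaw": 0.0}
    - {"tx": 0.1,"ty": 0.0,"tz": 0.0,"yaw": 0.0}
    - {"tx": 0.1,"ty": 0.0,"tz": 0.0,"yaw": 0.0}

```text
clock: 26.8
eef_pos: [0.5811, -0.0565, 0.0339]
tcp_rot: [[-0.004, 1.0, -0.0], [1.0, 0.004, 0.001], [0.001, -0.0, -1.0]]
force: [-0.1, 0.1, -0.4]
finger_gap: 0.0001
```

```bash
python3 -c "
from h import *
plan((.43,-.06,.028),0)
save('scene','s17.png')
im=cv2.imread('pics/s17.png')[190:280,270:390]
cv2.imwrite('pics/s17z.png',cv2.resize(im,(800,600),interpolation=cv2.INTER_CUBIC))
"; python3 comp.py s16.png s17.png
```

```text
t 26.8 pos [ 0.5811 -0.0565  0.0339] F [-0.06  0.05 -0.37] gap 0.0001
shift [-0.0029 -0.1511  0.0059]
yang 0.0038
yaw 0.0038 q6 1.4694782830463837
near s16.png [0.5  0.25] 0.919 dark 282 7.5 12.39
near s17.png [0.5  0.25] 0.919 dark 265 7.55 12.37
far s16.png [0.75 0.  ] 0.804 dark 334 7.67 12.29
far s17.png [0.75 0.  ] 0.801 dark 272 7.67 12.27
```

View pics/s17z.png

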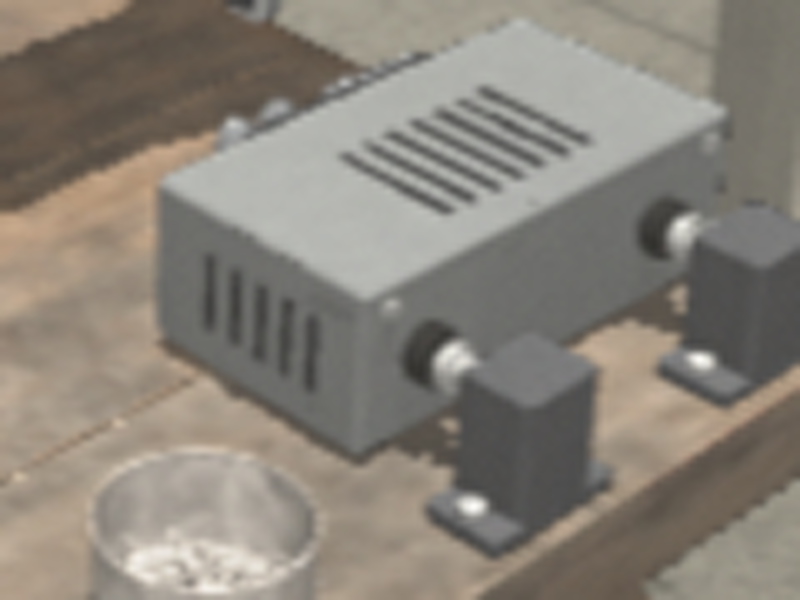

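carry_out:
  series:
    - {"tx": 0.0,"ty": -0.04,"tz": 0.003,"yaw": 0.0}
    - {"tx": 0.0,"ty": -0.08,"tz": 0.005,"yaw": 0.0}
    - {"tx": 0.0,"ty": -0.12,"tz": 0.005,"yaw": 0.0}
    - {"tx": 0.0,"ty": -0.151,"tz": 0.005,"yaw": 0.0}
    - {"tx": 0.0,"ty": -0.151,"tz": 0.005,"yaw": 0.0}
    - {"tx": -0.04,"ty": -0.151,"tz": 0.005,"yaw": 0.0}
    - {"tx": -0.075,"ty": -0.151,"tz": 0.005,"yaw": 0.0}
    - {"tx": -0.09,"ty": -0.151,"tz": 0.005,"yaw": 0.0}
    - {"tx": -0.095,"ty": -0.151,"tz": 0.005,"yaw": 0.0}
    - {"tx": -0.096,"ty": -0.151,"tz": 0.005,"yaw": 0.0}

```text
clock: 27.85
eef_pos: [0.4305, -0.1572, 0.0288]
tcp_rot: [[0.001, 1.0, -0.0], [1.0, -0.001, 0.001], [0.001, -0.0, -1.0]]
force: [-0.5, 3.6, 2.1]
finger_gap: -0.0001
```

carry_out:
  series:
    - {"tx": -0.001,"ty": 0.0,"tz": -0.0003,"yaw": 0.0}
    - {"tx": -0.002,"ty": 0.0,"tz": -0.0005,"yaw": 0.0}

```text
clock: 28.05
eef_pos: [0.43, -0.1577, 0.0289]
tcp_rot: [[-0.001, 1.0, -0.001], [1.0, 0.001, 0.002], [0.002, -0.001, -1.0]]
force: [-1.1, 8.4, -0.8]
finger_gap: 0.0001
```

carry_out:
  series:
    - {"tx": -0.001,"ty": 0.0,"tz": -0.0003,"yaw": 0.0}

```text
clock: 28.15
eef_pos: [0.4296, -0.1584, 0.0289]
tcp_rot: [[-0.001, 1.0, -0.002], [1.0, 0.001, 0.002], [0.002, -0.002, -1.0]]
force: [-3.1, 8.1, -2.4]
finger_gap: 0.0001
```

carry_out:
  series:
    - {"tx": -0.001,"ty": 0.0,"tz": -0.0003,"yaw": 0.0}

```text
clock: 28.25
eef_pos: [0.4294, -0.1592, 0.029]
tcp_rot: [[-0.001, 1.0, -0.003], [1.0, 0.001, 0.003], [0.003, -0.003, -1.0]]
force: [-2.6, 8.9, -3.2]
finger_gap: -0.0002
```

carry_out:
  series:
    - {"tx": 0.001,"ty": 0.0,"tz": 0.0,"yaw": 0.0}
    - {"tx": 0.002,"ty": 0.0,"tz": 0.0,"yaw": 0.0}
    - {"tx": 0.003,"ty": 0.0,"tz": 0.0,"yaw": 0.0}
    - {"tx": 0.005,"ty": 0.0,"tz": 0.0,"yaw": 0.0}
    - {"tx": 0.008,"ty": 0.0,"tz": 0.0,"yaw": 0.0}
    - {"tx": 0.02,"ty": 0.0,"tz": 0.0,"yaw": 0.0}
    - {"tx": 0.06,"ty": 0.0,"tz": 0.0,"yaw": 0.0}
    - {"tx": 0.1,"ty": 0.0,"tz": 0.0,"yaw": 0.0}
    - {"tx": 0.14,"ty": 0.0,"tz": -0.03,"yaw": 0.0}
    - {"tx": 0.15,"ty": -0.04,"tz": -0.07,"yaw": 0.0}
    - {"tx": 0.15,"ty": -0.08,"tz": -0.1,"yaw": 0.0}
    - {"tx": 0.15,"ty": -0.08,"tz": -0.1,"yaw": 0.0}

```text
clock: 29.45
eef_pos: [0.3489, -0.0101, 0.1336]
tcp_rot: [[-0.001, 1.0, 0.005], [1.0, 0.001, -0.0], [-0.0, 0.005, -1.0]]
force: [0.8, -0.1, 0.9]
finger_gap: 0.0001
```

```bash
python3 -c "
from h import *
plan((.43,-.06,.028),0)
save('scene','s18.png')
im=cv2.imread('pics/s18.png')[130:290,200:413]
cv2.imwrite('pics/s18z.png',cv2.resize(im,(799,600),interpolation=cv2.INTER_CUBIC))
save('top','t18.png')
im=cv2.imread('pics/t18.png')[135:255,225:385]
cv2.imwrite('pics/t18z.png',cv2.resize(im,(800,600),interpolation=cv2.INTER_CUBIC))
"; python3 comp.py s17.png s18.png
```

```text
t 29.45 pos [ 0.3489 -0.0101  0.1336] F [ 0.75 -0.1   0.86] gap 0.0001
shift [-0.0501  0.0806  0.106 ]
yang 0.0015
yaw 0.0015 q6 1.5404453877597393
near s17.png [0.5  0.25] 0.919 dark 265 7.55 12.37
near s18.png [0.62 0.25] 0.9 dark 173 7.86 12.48
far s17.png [0.75 0.  ] 0.801 dark 272 7.67 12.27
far s18.png [0.75 0.12] 0.807 dark 305 7.66 12.27
```

View pics/s18z.png

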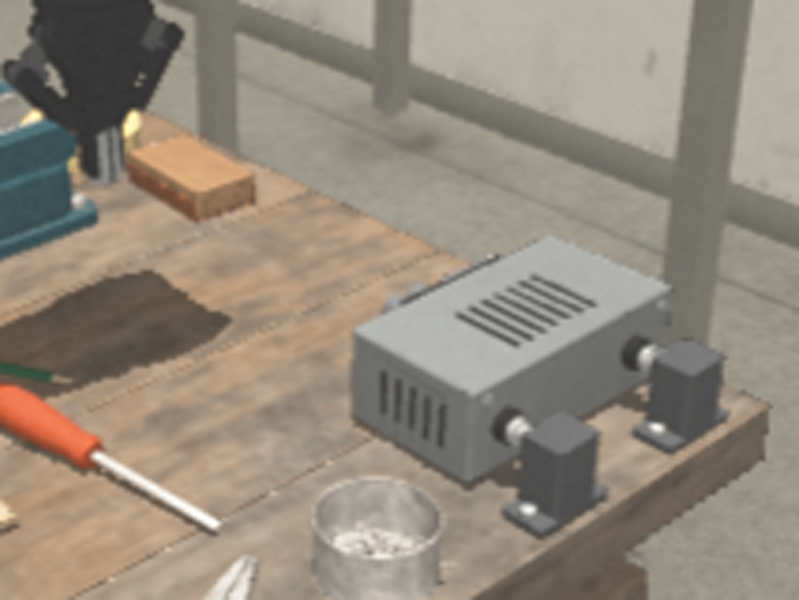

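View pics/t18z.png

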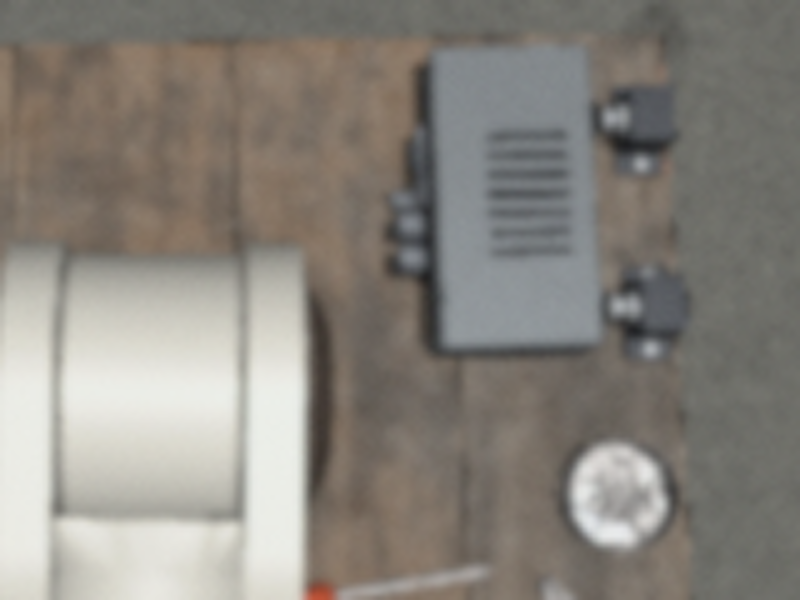

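Both buffers are still displaced by about 2 mm (0.6 to 0.75 px). The supply is square and at rest, and the block lies flat, so I'm handing in.

```bash
python3 -c "
from station import *
print(close_job())"
```

```text
the job is handed in; nothing more can be done
None
```

The job is handed in at about 29.5 s of the 72 s allowed. The hand-in returned no verdict.

**What I did**
- **Block:** I gripped it across its 58 mm, set it flat at about (0.55, 0.156) and released it before touching the supply.
- **Supply:** I walked it back with alternating pushes on the near and far strips. The readings I took were about 3 to 9 N, and the largest slew I measured was about 0.17 rad. I never steered the finger onto the controls.
- **Seating:** I crept each end in until the push force rose and the buffer moved in the picture. I then topped up the near end and drew the finger away slowly.

**Last checks**
- **Buffers:** With the arm clear, both were still pushed in by about 2 mm in the scene picture (near 0.6 px, far 0.75 px, at about 0.34 px per mm). That suggests roughly 1 N or more on each, but it is an estimate from pixels to about 1 mm; I had no direct reading of the stop forces.
- **Supply and block:** The supply stands upright and nearly square, and the block lies flat and well clear of it.
- **Tape and tin:** The tin is where it began. I never moved the tape, and it looked undisturbed when last in clear view.
- **One disagreement:** My first picture estimates put the near buffer's face at y about −0.255 to −0.26. The supply's back did not meet it until about −0.263, so I relied on the force and the buffer's movement for contact.

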